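# Sort joinery parts into their sample trays

## Task

Sort the five loose beech parts on the bench into the three grey trays: both octagonal pegs, both flat loose tenons and the drawer knob each go in the tray that has a sample of its kind fixed on its ledge. Lay the pegs and tenons flat on the tray floor, side by side and not on top of one another, stand the knob upright on its foot, and leave the mallet and the glue bottle alone.

Things in the scene. Friction and masses are not known exactly. Their poses are not given: they have to be found in the camera images.
- peg_a: Plain beech draw peg, octagonal stick 24 mm across the flats, 100 mm long with the last 20 mm at its +x end tapered; lies on a flat. Origin: middle of its length on its axis, 12 mm above what it lies on; x along its length. About 35 g.
- peg_b: Second, identical beech draw peg, octagonal stick 24 mm across the flats, 100 mm long with the last 20 mm at its +x end tapered; lies on a flat. Origin: middle of its length on its axis, 12 mm above what it lies on; x along its length. About 35 g.
- tenon_a: Plain beech loose tenon, flat slab 80 x 40 x 16 mm with rounded ends, lying on its broad face. Origin: its centre, 8 mm above what it lies on; x along its 80 mm length, z through its thickness. About 36 g.
- tenon_b: Second, identical beech loose tenon, flat slab 80 x 40 x 16 mm with rounded ends, lying on its broad face. Origin: its centre, 8 mm above what it lies on; x along its 80 mm length, z through its thickness. About 36 g.
- knob: Plain beech turned drawer knob, round, 38 mm high, standing on its foot of 36 mm diameter, waist 25 mm, cap 44 mm in diameter with an upright edge between 22 and 32 mm above the foot. Origin: centre of the foot's underside; z up through the cap. About 40 g.
- tray_peg: Fixed grey peg tray: well 140 x 180 mm outside (x, y), 130 x 170 inside, walls 30 mm high, floor's upper face 5 mm above the bench. Its solid ledge on the +x side (50 deep, 140 wide, 20 mm high) carries a fixed sample: a peg lying along y, top 44 mm above the bench. Origin: centre of the well's underside, on the bench; z up; turned up to 0.2 rad.
- tray_tenon: Fixed grey tenon tray: well 140 x 180 mm outside (x, y), 130 x 170 inside, walls 30 mm high, floor's upper face 5 mm above the bench. Its solid ledge on the +x side (50 deep, 140 wide, 20 mm high) carries a fixed sample: a tenon lying along y, top 36 mm above the bench. Origin: centre of the well's underside, on the bench; z up; turned up to 0.2 rad.
- tray_knob: Fixed grey knob tray: well 140 x 180 mm outside (x, y), 130 x 170 inside, walls 30 mm high, floor's upper face 5 mm above the bench. Its solid ledge on the +x side (50 deep, 140 wide, 20 mm high) carries a fixed sample: a standing knob, top 58 mm above the bench. Origin: centre of the well's underside, on the bench; z up; turned up to 0.2 rad.
- mallet: Bystander: wooden carpenter's mallet lying to the robot's right, head 75 x 130 x 60 mm of pale wood, handle 28 mm thick running from the head towards its own -x, about 275 mm long in all. Origin: underside of the mallet, 110 mm behind the head's centre. To be left alone.
- glue: Bystander: closed white glue bottle, 60 mm in diameter, 170 mm tall, orange cap, standing to the robot's left. Origin: centre of its underside. To be left alone.
Mind the look-alikes: they are no part of the job. Of the things that look like the knob, take the one that is nearest to the robot's base at the start. What is shaped like the tenon_a but purple is not meant.

How it is judged:
By the outcome, as a careful person would: the job done as asked, in the order asked, and still so for the second after the job is handed in, with the robot touching nothing.
It also fails if it takes over 109 s, if anything falls off the work surface, if the arm or the gripper's body presses on something with over 40 N, if the wrist force passes 120 N, or if a joint passes its speed limit or range.

## Robot

A 6-joint arm with a two-finger parallel gripper is mounted at the origin on the work surface. World frame = base frame: x ahead of the robot, y to its left, z up, the work surface at z = 0. Lengths are in m, angles in degrees, forces in N, time in s.
With the tool pointing down it reaches from about 0.35 to 0.875 m from the base axis. Payload 4.2 kg.
Tool frame: the origin (TCP) lies midway between the tips of the shut fingers; the grasp point (between the pads) lies 19 mm behind it (r.pinch_z is the distance from the TCP to the grasp point, in m); z points along the fingers, y is the line along which they close (so a half turn about z gives the same grasp; the last joint's range is limited). The gripper opens to 87 mm and grips with 3 to 60 N. Pads are 19 mm wide; open, the fingers measure 117 mm over their backs; the gripper's body (75 mm by 190 mm) begins 51 mm behind the grasp point.
Start: joints at [-55.772, 22.042, 0.453, 0, -68.411, -14.817], TCP at [0.208, -0.589, 0.193] pointing down, gripper open.
Joint ranges: [-179.83, 179.83], [-69.29, 118.12], [-61.27, 80.66], [-181.25, 117.63], [-171.15, -9.14], [-177.46, 177.46]. Speed limits (degrees/s): [159.86, 159.86, 180, 180, 180, 180].

## Interface

Orientations are given as a 3x3 rotation matrix whose columns are the frame's x, y, z axes.
In Python, from station import r, imaging, models gives the robot as it stands. The module is installed in compiled form; this text tells all that it offers.
- The arm moves only by the tool apply_moves, never from a script. Its argument "moves" is a list of rows, each a list of 2 entries, a list of its own where there are three numbers: the shift along the tool's x, y, z in m, then the turn about the tool's z in degrees. A call has 1 to 5 rows; each row shifts and turns the commanded pose from where the row before left it, along the tool's axes as they then stand; what a row does not reach is not made up. A row lasts 1/12 s, in which the tool goes at most 41.7 mm and 7.16 degrees, less where a joint would pass 70% of its speed; a pose out of reach is approached as far as the arm can. A call is refused whole if a number of a shift passes 0.0417 or a number of a turn 7.16, either way. A call with a gripper value outside its range is refused whole. "hand" is the finger opening in m, from 0 to 0.087, set as the call begins (left out, the last holds). The fingers move at their own pace and stop on an object; the grip force is fixed at half the most. Time passes only in rows, so rows that do not move let the fingers close. It gives the time, the measured TCP pose, the force, the opening and the grip force at its end, in the units of the state.
- r.sense(): the state, without advancing time (a new reading comes with each control period).
- imaging.capture(name): name is "side" or "top" or "wrist"; returns a dict with "frame" (400x640x3 uint8, blue, green, red), "intrinsics" (3x3 intrinsics, pixels), "eye" and "orientation" of the camera in the world. Camera axes: x right, y down, z forward; pixel columns grow to the right and rows downward; lengths in m; the calibration is good to about 2 mm. A picture is of the moment at which its call begins. There is no depth.
- r.finish_job(): hands the job in; it is judged then, once.
Trained networks look in a picture, given as the dict that the camera call returned (one of the last four; its "shot" number tells which), for a name from the list of things; names that differ only in an ending like _2 or _b are one class to them, and where a whole thing is asked for, a point or a joint stands for the part that bears it (a point fixed in the world has none). Each returns a list of dicts, best first, with "confidence" (0 to 1); they miss things now and then, are a little off and sometimes report something else, mostly with a low value. They report only what shows in the picture. A call takes as long as a camera call. They do not tell look-alikes from the thing itself.
- models.cut_out(picture, target): "region" (400x640 bool, what is visible of it) and "extent" ([left, top, width, height] as shares, 0 to 1, of the picture: columns of its width, rows of its height, round what is visible of it).
- models.place_of(picture, target): "at" ([column, row] as shares, 0 to 1, of the picture: columns of its width, rows of its height: a listed point, or the origin of a listed thing).
The state is a dict: "time_s": time; "joints": joint angles; "joint_velocities": joint speeds; "effort": joint torques, N m; "tcp_pos": TCP position; "ee_rot": TCP orientation; "wrist_force": force on the tool from outside, world axes, zero at the start; "moment": the same for the moment, N m; "gripper_width": opening from 0.0 (shut) to 1.0 (fully open); "gripper_force": force on a finger pad.
Only numpy, scipy, OpenCV 4.12 (cv2) and the standard library are available. Lean on these libraries where they do the work, as an engineer would, in place of code of your own. Each camera call takes 0.05 s, during which the arm holds its last target. There are 200 camera calls.

## Working session

There is one attempt and no reset: what is moved stays moved. The work goes in short steps, Python scripts to look and compute and a tool call to move; the robot and the scene stay as the last step left them, time stands still between calls to the robot, and variables do not carry over. Pictures are saved under pics/ and viewed, at most 14 in all, crops included, and the job is handed in when it is done.

Besides the shell and the picture viewer there is one more tool, called after "Call:" as name(argument=value, ...) on one line, values as JSON. apply_moves: Moves the arm, as the interface text tells. Its arguments: {"type":"object","properties":{"moves":{"type":"array"},"hand":{"type":"number"}},"required":["moves"]}

```bash
mkdir -p pics
cat > h.py <<'E'
import numpy as np, cv2
from station import r, imaging, models
def ray(p,uv):
    K=np.array(p["intrinsics"]);R=np.array(p["orientation"])
    d=R@np.linalg.inv(K)@np.array([uv[0],uv[1],1.0]); return np.array(p["eye"]),d
def at(p,uv,z):
    e,d=ray(p,uv); return e+d*(z-e[2])/d[2]
def tri(rs):
    A=np.zeros((3,3));b=np.zeros(3)
    for e,d in rs:
        d=d/np.linalg.norm(d);M=np.eye(3)-np.outer(d,d);A+=M;b+=M@e
    return np.linalg.solve(A,b)
def proj(p,X):
    q=np.array(p["orientation"]).T@(np.array(X)-np.array(p["eye"]));q=np.array(p["intrinsics"])@q;return q[:2]/q[2]
E
python3 - <<'E'
from h import *
s=r.sense();print(s["tcp_pos"],s["time_s"],np.round(s["ee_rot"],3))
for n in("top","side"):
    p=imaging.capture(n);cv2.imwrite(f"pics/{n}0.png",p["frame"])
    print(n,np.round(p["eye"],3),np.round(p["orientation"],3).tolist(),p["intrinsics"])
    for t in("peg_a","tenon_a","knob","tray_peg","tray_tenon","tray_knob","mallet","glue"):
        for d in models.cut_out(p,t):
            m=d["region"];c=np.argwhere(m)[:,::-1].mean(0)
            print(t,"cut",round(d["confidence"],2),c.round(1),m.sum(),at(p,c,.02).round(3)[:2])
        for d in models.place_of(p,t):
            c=np.array(d["at"])*[640,400];print(t,"pl",round(d["confidence"],2),c.round(1),at(p,c,.012).round(3)[:2])
E
```

```text
[ 0.20750043 -0.58885113  0.19196265] 0.0 [[-0.943 -0.332 -0.001]
 [-0.332  0.943  0.002]
 [ 0.     0.002 -1.   ]]
top [ 0.201 -0.009  1.515] [[-0.021, -0.978, 0.206], [-1.0, 0.021, -0.003], [-0.002, -0.206, -0.979]] [[496.84695739   0.         325.89334452]
 [  0.         496.84695739 189.69255691]
 [  0.           0.           1.        ]]
peg_a cut 0.8 [372.9 209.5] 251 [ 0.451 -0.155]
peg_a cut 0.7 [271.7 210.6] 247 [0.454 0.153]
peg_a pl 0.63 [372.7 209.3] [ 0.453 -0.156]
tenon_a cut 0.6 [418.5 231.6] 322 [ 0.38  -0.291]
tenon_a cut 0.53 [225.3 232.9] 329 [0.388 0.293]
tenon_a cut 0.53 [381.7 241.8] 308 [ 0.352 -0.178]
tenon_a pl 0.77 [384.4 243.7] [ 0.347 -0.187]
tenon_a pl 0.52 [225.4 233.3] [0.388 0.294]
knob cut 0.62 [325.8 199.1] 172 [ 0.486 -0.012]
knob cut 0.38 [226.1 233.3] 362 [0.387 0.291]
knob pl 0.46 [321.4 174.2] [ 0.567 -0.001]
tray_peg cut 0.89 [401.6 145.4] 3295 [ 0.652 -0.253]
tray_peg pl 0.76 [403.  152.7] [ 0.631 -0.258]
tray_tenon cut 0.61 [239.1 147.3] 3308 [0.657 0.256]
tray_tenon pl 0.58 [241.6 154.5] [0.636 0.249]
tray_knob cut 0.75 [318.3 129.4] 3232 [0.
[... 1090 characters left out ...]
pl 0.6 [302.6 206.6] [0.556 0.031]
knob pl 0.44 [327.1 208.2] [0.471 0.007]
tray_peg cut 0.61 [308.7 170.1] 1180 [ 0.644 -0.235]
tray_peg cut 0.43 [325.4 204.1] 108 [ 0.482 -0.005]
tray_peg pl 0.98 [311.  173.8] [ 0.629 -0.222]
tray_tenon cut 0.69 [246.5 233.1] 2202 [0.651 0.269]
tray_tenon pl 0.81 [252.5 235.2] [0.634 0.261]
tray_knob cut 0.78 [266.8 195.2] 1573 [0.706 0.02 ]
tray_knob cut 0.65 [318.8 259.9] 305 [0.383 0.308]
tray_knob pl 0.84 [269.9 200.1] [0.685 0.036]
mallet cut 0.88 [360.9 150.5] 717 [ 0.506 -0.512]
mallet pl 0.86 [374.7 151.6] [ 0.449 -0.543]
glue cut 0.69 [238.7 287.9] 1170 [0.539 0.51 ]
glue pl 0.73 [241.1 307.5] [0.499 0.567]
glue pl 0.31 [252.  235.9] [0.633 0.265]
```

```bash
python3 -c "
import cv2
a=cv2.imread('pics/top0.png')[95:295,120:520];cv2.imwrite('pics/topc.png',cv2.resize(a,(800,400),interpolation=cv2.INTER_CUBIC))"
```

```text
(no output)
```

View pics/topc.png

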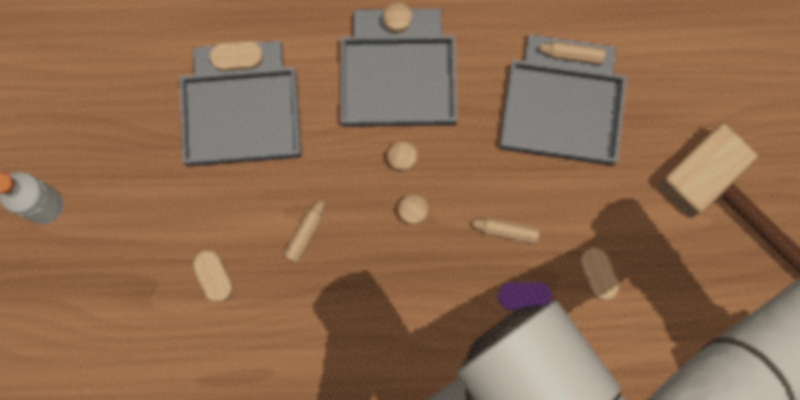

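The crop shows the tenon tray on the left, knob tray in the middle and peg tray on the right. The nearer knob is at full-image (326,199), pegs at (272,211) and (373,209), tenons at (225,233) and (419,232). The purple decoy is at (382,242).

```bash
cat >> h.py <<'E'
def pose(p,m,z):
    "ground-plane min-area box of a mask at height z: centre, (long,short), yaw of long side"
    g=np.argwhere(m)[:,::-1]
    P=np.array([at(p,c,z)[:2] for c in g]);
    c,(w,h),a=cv2.minAreaRect((P*1000).astype(np.float32))
    if w<h:w,h,a=h,w,a+90
    d=P-P.mean(0);v=np.linalg.eigh(d.T@d)[1][:,1];b=np.degrees(np.arctan2(v[1],v[0]))
    return np.round(c,1),P.mean(0).round(4),(round(w),round(h)),round((a+90)%180-90,1),round((b+90)%180-90,1)
E
python3 - <<'E'
from h import *
T=imaging.capture("top");S=imaging.capture("side")
for t,z in(("peg_a",.015),("tenon_a",.013),("knob",.03),("tray_peg",.025),("tray_tenon",.025),("tray_knob",.025)):
    cs=[models.cut_out(p,t) for p in(T,S)]
    for d in cs[0]:
        if d["confidence"]<.3:continue
        print(t,*pose(T,d["region"],z))
        c=np.argwhere(d["region"])[:,::-1].mean(0)
        for f in cs[1]:
            e=np.argwhere(f["region"])[:,::-1].mean(0);a,b=ray(T,c),ray(S,e);X=tri([a,b])
            err=np.linalg.norm(proj(T,X)-c)
            if err<4:print("   tri",X.round(3),err.round(1))
E
```

```text
peg_a [457.2 152.3] [0.4557 0.1532] (95, 23) -31.0 -29.0
   tri [0.455 0.154 0.011] 0.3
peg_a [ 451.2 -154.6] [ 0.4518 -0.155 ] (92, 24) 74.5 76.0
   tri [ 0.45  -0.155  0.015] 0.5
tenon_a [ 351.9 -178.1] [ 0.3518 -0.177 ] (82, 42) 88.8 -86.0
   tri [ 0.351 -0.178  0.007] 0.6
tenon_a [ 381.3 -292.7] [ 0.3815 -0.2929] (79, 46) 17.2 16.5
   tri [ 0.386 -0.309 -0.067] 1.7
tenon_a [388.9 293.1] [0.3886 0.2926] (83, 41) 27.0 26.5
   tri [0.389 0.294 0.007] 0.0
knob [567.8   2.1] [0.5679 0.0025] (41, 40) -1.2 4.1
   tri [0.542 0.003 0.149] 1.2
knob [484.2 -12.2] [ 0.4841 -0.0122] (40, 40) -28.1 7.2
   tri [ 0.485 -0.013  0.02 ] 0.4
tray_peg [ 656.  -253.5] [ 0.6513 -0.2525] (194, 182) -9.2 -4.4
   tri [ 0.655 -0.255  0.01 ] 0.2
tray_tenon [662.  255.7] [0.6556 0.2547] (197, 183) 4.1 1.5
   tri [0.659 0.257 0.01 ] 0.1
tray_tenon [389.2 291.6] [0.3887 0.291 ] (79, 41) 27.0 29.6
tray_knob [719.    4.7] [0.709  0.0049] (210, 181) -0.3 5.6
   tri [0.714 0.005 0.01 ] 0.0
```

```bash
cat >> h.py <<'E'
def plan(*targets,step=.038):
    "rows (tool axes, m and deg) through targets (x,y,z,yaw of tool x, mod 180)"
    s=r.sense();R=np.array(s["ee_rot"]);pos=np.array(s["tcp_pos"])
    R0=R
    for T in targets:
        T=list(T);yaw=np.degrees(np.arctan2(R[1,0],R[0,0]))
        dy=0 if T[3] is None else (T[3]-yaw+90)%180-90
        if len(T)>4: dy+=T[4]
        d=np.array(T[:3])-pos;n=max(1,int(np.ceil(np.linalg.norm(d)/step)),int(np.ceil(abs(dy)/7)))
        rows=[]
        for i in range(n):
            q=R.T@((np.array(T[:3])-pos)/(n-i));q=np.round(q,4 if n<3 else 3);t=round(-dy/n,1)
            rows.append([q.tolist(),t]);pos=pos+R@q;a=np.radians(t)
            R=R@np.array([[np.cos(a),-np.sin(a),0],[np.sin(a),np.cos(a),0],[0,0,1]])
        print(T,n);[print("  ",rows[i:i+5]) for i in range(0,n,5)]
E
python3 -c "
from h import *
plan((.383,-.293,.19,16.8))"
```

```text
[0.383, -0.293, 0.19, 16.8] 10
   [[[-0.026, 0.022, 0.0], np.float64(0.3)], [[-0.026, 0.022, 0.0], np.float64(0.3)], [[-0.026, 0.022, 0.0], np.float64(0.3)], [[-0.026, 0.023, 0.0], np.float64(0.3)], [[-0.026, 0.023, 0.001], np.float64(0.3)]]
   [[[-0.026, 0.023, 0.0], np.float64(0.3)], [[-0.026, 0.023, 0.001], np.float64(0.3)], [[-0.026, 0.023, 0.0], np.float64(0.3)], [[-0.025, 0.023, 0.001], np.float64(0.3)], [[-0.025, 0.023, 0.0], np.float64(0.3)]]
```

Call:
apply_moves(moves=[[[-0.026,0.022,0],0.3],[[-0.026,0.022,0],0.3],[[-0.026,0.022,0],0.3],[[-0.026,0.023,0],0.3],[[-0.026,0.023,0.001],0.3]], hand=0.087)

```text
time_s: 2.82
tcp_pos: [0.2952, -0.4403, 0.1923]
ee_rot: [[-0.952, -0.307, 0.0], [-0.307, 0.952, -0.001], [-0.0, -0.001, -1.0]]
wrist_force: [1.7, -0.4, 0.4]
gripper_width: 0.996
gripper_force: 0.0
```

Call:
apply_moves(moves=[[[-0.026,0.023,0],0.3],[[-0.026,0.023,0.001],0.3],[[-0.026,0.023,0],0.3],[[-0.025,0.023,0.001],0.3],[[-0.025,0.023,0],0.3]])

```text
time_s: 3.23
tcp_pos: [0.3832, -0.292, 0.1903]
ee_rot: [[-0.959, -0.282, 0.001], [-0.282, 0.959, -0.0], [-0.0, -0.0, -1.0]]
wrist_force: [0.1, 0.3, -1.3]
gripper_width: 1.001
gripper_force: 0.0
```

Call:
apply_moves(moves=[[[0,0,0],0],[[0,0,0],0],[[0,0,0],0]])

```text
time_s: 3.48
tcp_pos: [0.3827, -0.2936, 0.1902]
ee_rot: [[-0.959, -0.283, 0.0], [-0.283, 0.959, -0.0], [-0.0, -0.0, -1.0]]
wrist_force: [-1.1, -0.5, 0.5]
gripper_width: 0.999
gripper_force: 0.0
```

```bash
sed -i 's/t=round(-dy\/n,1)/t=float(round(-dy\/n,1))/' h.py
python3 - <<'E'
from h import *
s=r.sense();print(s["tcp_pos"],s["joints"])
W=imaging.capture("wrist");cv2.imwrite("pics/w1.png",W["frame"]);print(W["eye"],np.round(W["orientation"],3).tolist())
for d in models.cut_out(W,"tenon_a"):print(d["confidence"],pose(W,d["region"],.013))
E
```

```text
[ 0.38269156 -0.29363721  0.1902045 ] [-1.81468138e+01  8.17322232e+00 -1.91508054e+01  8.01465943e-03
 -6.26668238e+01 -5.54075041e+01]
[ 0.31913014 -0.31223939  0.38222983] [[-0.283, 0.93, 0.236], [0.959, 0.274, 0.069], [-0.001, 0.246, -0.969]]
0.78 (array([ 382.1, -295. ]), array([ 0.381 , -0.2954]), (81, 39), 19.5, np.float64(19.8))
0.67 (array([ 350.9, -181.7]), array([ 0.3504, -0.182 ]), (85, 41), 88.4, np.float64(86.9))
```

View pics/w1.png

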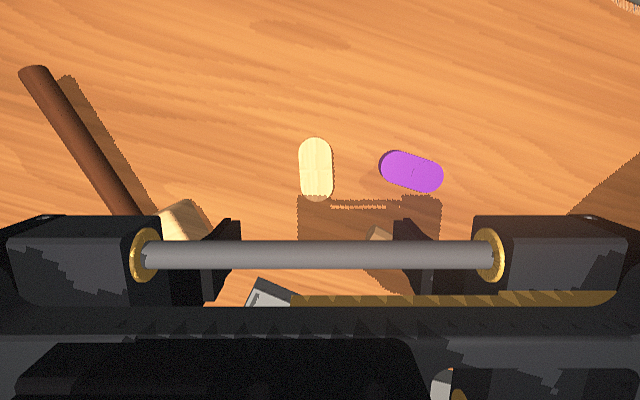

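The wrist view shows the beech tenon at (316,168) and the purple decoy at (411,171). The network agrees.

```bash
python3 -c "
from h import *
plan((.3815,-.295,.05,19.5),(.3815,-.295,.004,19.5),(.3815,-.295,.17,19.5),(.62,.216,.17,4))"
```

```text
[0.3815, -0.295, 0.05, 19.5] 4
   [[[0.0, -0.0, 0.035], -0.8], [[0.0, -0.0, 0.035], -0.8], [[0.0, -0.0, 0.035], -0.8], [[0.001, -0.0, 0.035], -0.8]]
[0.3815, -0.295, 0.004, 19.5] 2
   [[[-0.0001, -0.0002, 0.023], 0.0], [[-0.0, -0.0002, 0.023], 0.0]]
[0.3815, -0.295, 0.17, 19.5] 5
   [[[-0.0, -0.0, -0.033], 0.0], [[-0.0, -0.0, -0.033], 0.0], [[-0.0, -0.0, -0.033], 0.0], [[-0.0, -0.0, -0.033], 0.0], [[-0.0, -0.0, -0.034], 0.0]]
[0.62, 0.216, 0.17, 4] 15
   [[[-0.026, 0.027, -0.0], 1.0], [[-0.026, 0.027, -0.0], 1.0], [[-0.025, 0.028, -0.0], 1.0], [[-0.025, 0.028, -0.0], 1.0], [[-0.025, 0.029, -0.0], 1.0]]
   [[[-0.024, 0.029, -0.0], 1.0], [[-0.023, 0.029, -0.0], 1.0], [[-0.023, 0.03, -0.0], 1.0], [[-0.022, 0.03, -0.0], 1.0], [[-0.022, 0.031, -0.0], 1.0]]
   [[[-0.021, 0.031, -0.0], 1.0], [[-0.021, 0.031, -0.0], 1.0], [[-0.02, 0.032, -0.0], 1.0], [[-0.02, 0.032, -0.0], 1.0], [[-0.02, 0.032, -0.0], 1.0]]
```

Call:
apply_moves(moves=[[[0,0,0.035],-0.8],[[0,0,0.035],-0.8],[[0,0,0.035],-0.8],[[0.001,0,0.035],-0.8],[[0,0,0.02],0]], hand=0.07)

```text
time_s: 4.0
tcp_pos: [0.3786, -0.2941, 0.0267]
ee_rot: [[-0.943, -0.333, -0.005], [-0.333, 0.943, 0.002], [0.004, 0.004, -1.0]]
wrist_force: [0.7, 0.7, 0.2]
gripper_width: 0.82
gripper_force: 0.0
```

Call:
apply_moves(moves=[[[0,0,0.013],0],[[0,0,0.013],0],[[0,0,0],0],[[0,0,0],0]])

```text
time_s: 4.33
tcp_pos: [0.3809, -0.2947, 0.0036]
ee_rot: [[-0.943, -0.334, -0.002], [-0.334, 0.943, 0.0], [0.002, 0.001, -1.0]]
wrist_force: [-0.2, 0.4, 0.2]
gripper_width: 0.803
gripper_force: 0.0
```

Call:
apply_moves(moves=[[[0,0,0],0],[[0,0,0],0],[[0,0,0],0],[[0,0,0],0],[[0,0,0],0]], hand=0)

```text
time_s: 4.75
tcp_pos: [0.382, -0.294, 0.0046]
ee_rot: [[-0.942, -0.336, 0.001], [-0.336, 0.942, -0.0], [-0.001, -0.001, -1.0]]
wrist_force: [0.3, -0.3, -0.1]
gripper_width: 0.507
gripper_force: 0.0
```

Call:
apply_moves(moves=[[[0,0,0],0],[[0,0,0],0],[[0,0,0],0]])

```text
time_s: 5.0
tcp_pos: [0.3818, -0.2939, 0.0041]
ee_rot: [[-0.942, -0.336, 0.0], [-0.336, 0.942, -0.0], [-0.0, -0.0, -1.0]]
wrist_force: [0.2, 0.1, 0.1]
gripper_width: 0.283
gripper_force: 0.0
```

Run:
```python
from h import *
s=r.sense();print(s["gripper_width"],s["gripper_force"])
W=imaging.capture("wrist");S=imaging.capture("side")
cv2.imwrite("pics/w2.png",np.vstack([W["frame"][100:350],cv2.resize(S["frame"][130:230,300:460],(640,400))[:345]]))
for p in(W,S):
  for d in models.cut_out(p,"tenon_a"):print(d["confidence"],pose(p,d["region"],.013))
```

```text
0.2834915816197598 0.0
0.57 (array([ 349.8, -185.1]), array([ 0.341 , -0.1862]), (84, 41), 86.1, np.float64(87.3))
0.56 (array([ 382. , -295.2]), array([ 0.372 , -0.2986]), (83, 40), 21.0, np.float64(20.3))
0.61 (array([386.6, 300. ]), array([0.386 , 0.3004]), (76, 59), 23.0, np.float64(31.1))
0.59 (array([ 377.2, -284.2]), array([ 0.3783, -0.282 ]), (80, 61), 23.4, np.float64(32.3))
0.49 (array([ 347.1, -168. ]), array([ 0.347 , -0.1662]), (102, 45), -86.7, np.float64(-85.6))
0.22 (array([ 471.7, -528.2]), array([ 0.5185, -0.5264]), (281, 257), 16.6, np.float64(52.5))
```

View pics/w2.png

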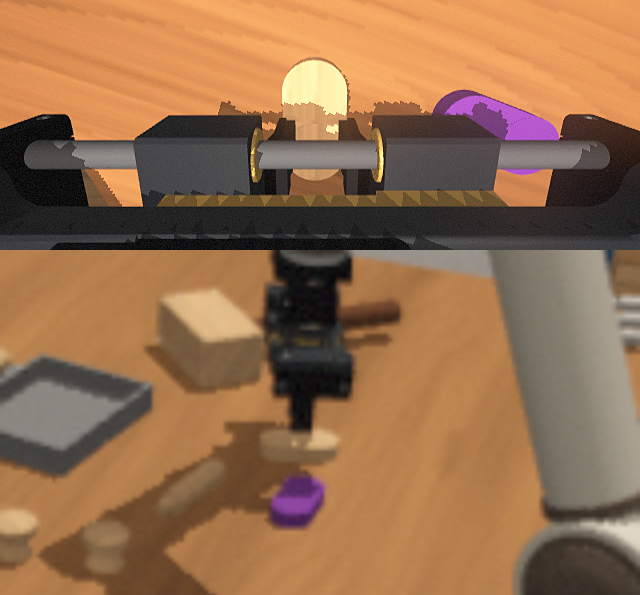

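The wrist view shows the fingers over the tenon at (316,120) rather than around it, and the opening passed 40 mm with no force. In the side view the tips appear to sit over the tenon. I'll measure the true tip height.

Run:
```python
from h import *
s=r.sense();print(s["tcp_pos"],s["joints"],s["wrist_force"])
S=imaging.capture("side");W=imaging.capture("wrist")
X=np.array(s["tcp_pos"]);R=np.array(s["ee_rot"])
print("side tcp",proj(S,X),"tip+-12mm",[proj(S,X+R[:,1]*k).round(1).tolist() for k in(-.013,.013)],"wrist",proj(W,X), [proj(W,X+R[:,1]*k-R[:,2]*.0).round(1).tolist() for k in(-.0125,.0125)])
print("tenon side centre",proj(S,[.382,-.295,.008]),proj(S,[.382,-.295,.016]))
print("eye tool", R.T@(np.array(W["eye"])-X))
cv2.imwrite("pics/s3.png",cv2.resize(S["frame"][150:200,340:410],(700,500),interpolation=cv2.INTER_NEAREST))
```

```text
[ 0.38173089 -0.29390557  0.00401835] [-1.82224618e+01  2.19549716e+01 -3.28163709e+01 -1.17405078e-03
 -3.52319120e+01 -5.21632408e+01] [ 0.42543316 -0.22965925 -0.08691699]
side tcp [373.95691085 179.19472832] tip+-12mm [[373.7, 177.7], [374.2, 180.7]] wrist [316.5068683  217.51071463] [[297.8, 217.5], [335.2, 217.5]]
tenon side centre [374.03901602 178.19729931] [374.18458436 176.44205736]
eye tool [ 6.62284319e-02  7.78287831e-05 -1.92023229e-01]
```

View pics/s3.png

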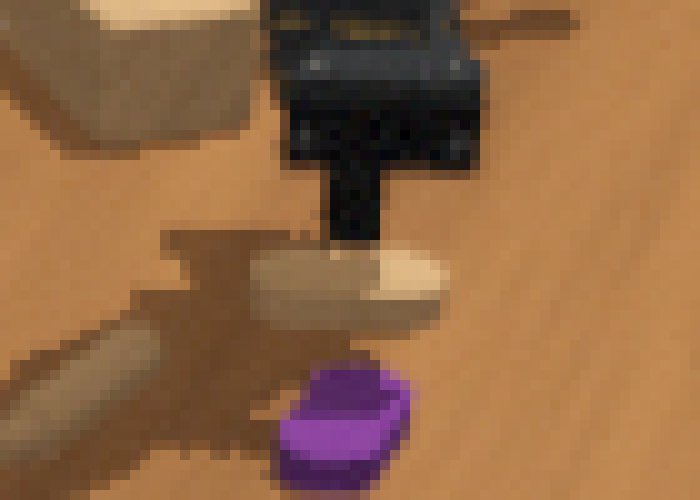

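Call:
apply_moves(moves=[[[0,0,-0.01],0],[[0,0,0],0],[[0,0,0],0],[[0,0,0],0],[[0,0,0],0]], hand=0.075)

```text
time_s: 5.72
tcp_pos: [0.3815, -0.2938, 0.0137]
ee_rot: [[-0.942, -0.336, -0.001], [-0.336, 0.942, 0.0], [0.0, 0.0, -1.0]]
wrist_force: [0.2, -0.6, 1.0]
gripper_width: 0.331
gripper_force: 0.0
```

Call:
apply_moves(moves=[[[0,0,0],0],[[0,0,0],0],[[0,0,0],0],[[0,0,0],0],[[0,0,0],0]])

```text
time_s: 6.13
tcp_pos: [0.3817, -0.2939, 0.014]
ee_rot: [[-0.942, -0.336, -0.0], [-0.336, 0.942, 0.0], [0.0, 0.0, -1.0]]
wrist_force: [0.0, -0.2, 0.0]
gripper_width: 0.709
gripper_force: 0.0
```

Run:
```python
from h import *
s=r.sense();print(s["tcp_pos"],s["gripper_width"])
S=imaging.capture("side");W=imaging.capture("wrist");T=imaging.capture("top")
X=np.array(s["tcp_pos"]);R=np.array(s["ee_rot"]);h=s["gripper_width"]*.0435
for n,p in(("side",S),("wrist",W)):print(n,[proj(p,X+R[:,1]*k-R[:,2]*z).round(1).tolist() for z in(0,.02) for k in(-h,h)])
a=cv2.resize(S["frame"][150:200,340:410],(560,400),interpolation=cv2.INTER_NEAREST)
b=W["frame"][150:320,100:540]
cv2.imwrite("pics/s4.png",np.vstack([a[:,:440+120],np.pad(b,((0,0),(0,120),(0,0)))]))
```

```text
[ 0.38169459 -0.29394603  0.0139955 ] 0.7090323881643829
side [[373.7, 173.6], [374.7, 180.5], [374.0, 169.2], [375.0, 176.1]]
wrist [[270.4, 217.4], [362.6, 217.4], [265.5, 228.3], [367.5, 228.3]]
```

View pics/s4.png

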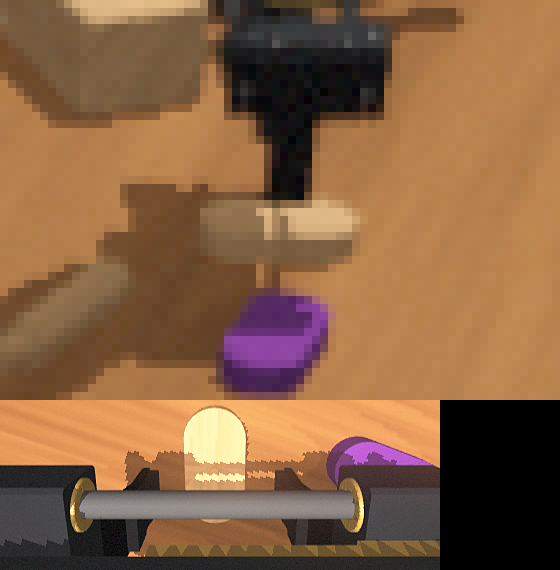

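The side crop shows the finger tip ending near full-image (376,175). If the TCP were at the tip it would be near row 180, so the tips look 20 mm or more above the reported TCP. I'll go down in small steps and watch the force.

Call:
apply_moves(moves=[[[0,0,0.005],0],[[0,0,0.005],0],[[0,0,0.001],0],[[0,0,0.001],0],[[0,0,0],0]])

```text
time_s: 6.7
tcp_pos: [0.3815, -0.2939, 0.0016]
ee_rot: [[-0.942, -0.336, -0.001], [-0.336, 0.942, 0.0], [0.001, 0.001, -1.0]]
wrist_force: [0.1, -1.3, 0.1]
gripper_width: 0.86
gripper_force: 0.0
```

Call:
apply_moves(moves=[[[0,0,0.001],0],[[0,0,0.001],0],[[0,0,0],0]])

```text
time_s: 6.95
tcp_pos: [0.3816, -0.2939, -0.0001]
ee_rot: [[-0.942, -0.336, -0.0], [-0.336, 0.942, 0.0], [0.0, 0.0, -1.0]]
wrist_force: [-0.4, -0.0, -0.0]
gripper_width: 0.86
gripper_force: 0.0
```

Run:
```python
from h import *
s=r.sense();print(s["tcp_pos"],s["gripper_width"],s["wrist_force"],r.pinch_z)
S=imaging.capture("side");W=imaging.capture("wrist")
a=cv2.resize(S["frame"][160:195,350:400],(700,490),interpolation=cv2.INTER_CUBIC)
cv2.imwrite("pics/s5.png",cv2.convertScaleAbs(a,alpha=1.8,beta=20))
```

```text
[ 3.81642122e-01 -2.93900521e-01 -6.31873548e-05] 0.8597586481182822 [-0.37890036 -0.04934355 -0.00218173] 0.0187
```

View pics/s5.png

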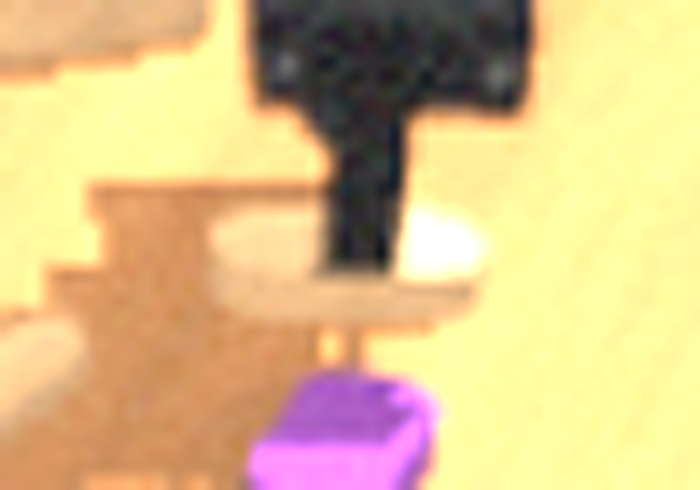

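The enhanced side crop shows the near finger tip at full-image (375.4,179.3), so it is still about 23 mm above the bench while the TCP reads 0. The tip really is about 25 mm short of the reported TCP. I'll continue down carefully.

Call:
apply_moves(moves=[[[0,0,0.003],0],[[0,0,0.003],0],[[0,0,0.003],0],[[0,0,0.002],0],[[0,0,0],0]])

```text
time_s: 7.47
tcp_pos: [0.3813, -0.2938, -0.0116]
ee_rot: [[-0.942, -0.336, -0.001], [-0.336, 0.942, 0.0], [0.001, 0.001, -1.0]]
wrist_force: [-0.2, 0.7, -0.9]
gripper_width: 0.859
gripper_force: 0.0
```

Call:
apply_moves(moves=[[[0,0,0.002],0],[[0,0,0.002],0],[[0,0,0.002],0],[[0,0,0],0]])

```text
time_s: 7.8
tcp_pos: [0.3814, -0.2938, -0.0174]
ee_rot: [[-0.942, -0.336, -0.001], [-0.336, 0.942, 0.0], [0.001, 0.001, -1.0]]
wrist_force: [0.0, 0.7, -0.6]
gripper_width: 0.864
gripper_force: 0.0
```

Run:
```python
from h import *
s=r.sense();print(s["tcp_pos"],s["gripper_width"],s["wrist_force"])
S=imaging.capture("side")
a=cv2.resize(S["frame"][160:195,350:400],(700,490),interpolation=cv2.INTER_CUBIC)
cv2.imwrite("pics/s6.png",cv2.convertScaleAbs(a,alpha=1.8,beta=20))
```

```text
[ 0.38141256 -0.2938156  -0.01736662] 0.8641276279079368 [ 0.00999764  0.72720564 -0.60987536]
```

View pics/s6.png

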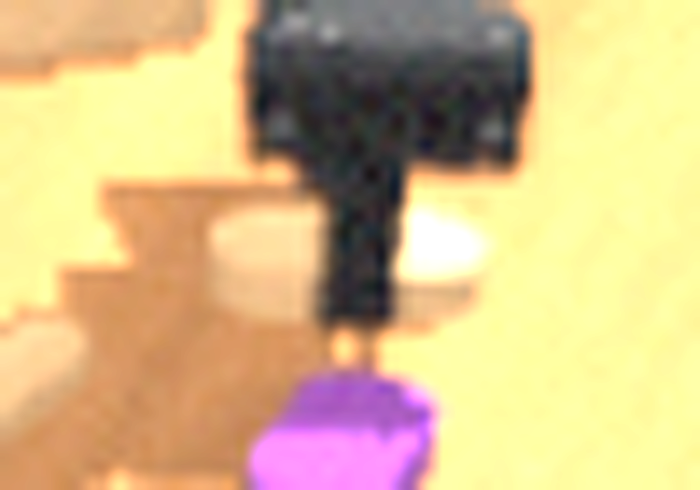

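The side crop now shows the near finger beside the tenon, with its tip about 6 mm above the bench at full-image (375.4,183). I'll go 2 mm lower and grip.

Call:
apply_moves(moves=[[[0,0,0.002],0],[[0,0,0],0]])

```text
time_s: 8.02
tcp_pos: [0.3816, -0.2939, -0.0192]
ee_rot: [[-0.942, -0.336, -0.0], [-0.336, 0.942, 0.0], [0.0, 0.0, -1.0]]
wrist_force: [0.1, 0.5, -0.3]
gripper_width: 0.862
gripper_force: 0.0
```

Call:
apply_moves(moves=[[[0,0,0],0],[[0,0,0],0],[[0,0,0],0],[[0,0,0],0],[[0,0,0],0]], hand=0)

```text
time_s: 8.43
tcp_pos: [0.3817, -0.294, -0.0189]
ee_rot: [[-0.942, -0.336, 0.0], [-0.336, 0.942, -0.0], [-0.0, -0.0, -1.0]]
wrist_force: [-0.3, 0.7, 0.4]
gripper_width: 0.572
gripper_force: 0.0
```

Call:
apply_moves(moves=[[[0,0,0],0],[[0,0,0],0],[[0,0,0],0],[[0,0,0],0]])

```text
time_s: 8.77
tcp_pos: [0.3817, -0.2939, -0.0189]
ee_rot: [[-0.942, -0.336, 0.0], [-0.336, 0.942, -0.0], [0.0, -0.0, -1.0]]
wrist_force: [-0.5, 0.6, -0.2]
gripper_width: 0.452
gripper_force: 30.0
```

```bash
python3 -c "
from h import *
s=r.sense();print(s['tcp_pos'],s['gripper_width'],s['gripper_force'])
plan((.3815,-.2938,.13,None),(.62,.216,.17,4))"
```

```text
[ 0.38172077 -0.29393772 -0.01893267] 0.45229351560907555 30.000077784061432
[0.3815, -0.2938, 0.13, None] 4
   [[[0.0, 0.0, -0.037], 0.0], [[0.0, 0.0, -0.037], 0.0], [[0.0, 0.0, -0.037], 0.0], [[0.0, 0.0, -0.038], 0.0]]
[0.62, 0.216, 0.17, 4] 15
   [[[-0.026, 0.027, -0.003], 1.0], [[-0.026, 0.027, -0.003], 1.0], [[-0.025, 0.028, -0.003], 1.0], [[-0.025, 0.028, -0.003], 1.0], [[-0.025, 0.028, -0.003], 1.0]]
   [[[-0.024, 0.029, -0.002], 1.0], [[-0.023, 0.029, -0.003], 1.0], [[-0.023, 0.03, -0.002], 1.0], [[-0.022, 0.03, -0.003], 1.0], [[-0.022, 0.03, -0.002], 1.0]]
   [[[-0.021, 0.031, -0.003], 1.0], [[-0.021, 0.031, -0.002], 1.0], [[-0.021, 0.032, -0.003], 1.0], [[-0.02, 0.032, -0.002], 1.0], [[-0.019, 0.032, -0.003], 1.0]]
```

Call:
apply_moves(moves=[[[0,0,-0.015],0],[[0,0,-0.03],0],[[0,0,-0.037],0],[[0,0,-0.037],0],[[0,0,-0.03],0]])

```text
time_s: 9.18
tcp_pos: [0.382, -0.2941, 0.1326]
ee_rot: [[-0.942, -0.336, 0.002], [-0.336, 0.942, -0.001], [-0.001, -0.001, -1.0]]
wrist_force: [0.1, 0.2, -1.3]
gripper_width: 0.452
gripper_force: 30.0
```

Call:
apply_moves(moves=[[[-0.026,0.027,-0.003],1],[[-0.026,0.027,-0.003],1],[[-0.025,0.028,-0.003],1],[[-0.025,0.028,-0.003],1],[[-0.025,0.028,-0.003],1]])

```text
time_s: 9.6
tcp_pos: [0.461, -0.1223, 0.1453]
ee_rot: [[-0.968, -0.251, 0.0], [-0.251, 0.968, 0.0], [-0.0, 0.0, -1.0]]
wrist_force: [1.7, -0.2, -0.2]
gripper_width: 0.455
gripper_force: 30.0
```

Call:
apply_moves(moves=[[[-0.024,0.029,-0.002],1],[[-0.023,0.029,-0.003],1],[[-0.023,0.03,-0.002],1],[[-0.022,0.03,-0.003],1],[[-0.022,0.03,-0.002],1]])

```text
time_s: 10.02
tcp_pos: [0.5401, 0.0473, 0.1572]
ee_rot: [[-0.986, -0.167, -0.0], [-0.167, 0.986, 0.0], [0.0, 0.0, -1.0]]
wrist_force: [0.7, 0.2, 0.5]
gripper_width: 0.452
gripper_force: 30.0
```

Call:
apply_moves(moves=[[[-0.021,0.031,-0.003],1],[[-0.021,0.031,-0.002],1],[[-0.021,0.032,-0.003],1],[[-0.02,0.032,-0.002],1],[[-0.019,0.032,-0.003],1]])

```text
time_s: 10.43
tcp_pos: [0.6202, 0.2173, 0.1696]
ee_rot: [[-0.997, -0.08, -0.001], [-0.08, 0.997, -0.0], [0.001, -0.0, -1.0]]
wrist_force: [0.5, -0.0, 1.1]
gripper_width: 0.449
gripper_force: 30.0
```

Call:
apply_moves(moves=[[[0,0,0],0],[[0,0,0],0]])

```text
time_s: 10.6
tcp_pos: [0.6201, 0.2173, 0.1686]
ee_rot: [[-0.997, -0.083, -0.002], [-0.083, 0.997, -0.001], [0.002, -0.001, -1.0]]
wrist_force: [-0.8, -0.2, -0.0]
gripper_width: 0.45
gripper_force: 30.0
```

Run:
```python
from h import *
s=r.sense();print(s["tcp_pos"],s["gripper_width"],s["gripper_force"],s["joints"])
W=imaging.capture("wrist");T=imaging.capture("top");S=imaging.capture("side")
cv2.imwrite("pics/w7.png",W["frame"])
for n,p in(("w",W),("t",T),("s",S)):
  for d in models.cut_out(p,"tray_tenon")[:2]:print(n,d["confidence"],pose(p,d["region"],.025))
  for d in models.place_of(p,"tray_tenon")[:2]:print(n,d["confidence"],at(p,np.array(d["at"])*[640,400],0))
for k in ("tray_peg","tray_knob"):
  P=[[np.array(d["at"])*[640,400] for d in models.place_of(p,k)] for p in(T,S)]
  for a in P[0]:
    for b in P[1]:
      X=tri([ray(T,a),ray(S,b)]);print(k,X,np.linalg.norm(proj(T,X)-a))
```

```text
[0.62006134 0.21725245 0.16863791] 0.4497729224899503 29.99986231327057 [ 3.33742487e+01  2.61446429e+01  3.40533522e+00 -2.35279309e-02
 -6.73603371e+01 -1.18624468e+02]
w 0.71 (array([665. , 254.5]), array([0.6128, 0.2628]), (193, 183), 3.5, np.float64(82.1))
w 0.84 [0.63708331 0.25099931 0.        ]
t 0.65 (array([631. , 252.9]), array([0.611 , 0.2525]), (186, 142), 88.8, np.float64(-87.2))
t 0.31 (array([716.9,   4. ]), array([0.7096, 0.0049]), (207, 183), -0.3, np.float64(-1.3))
t 0.97 [0.63986304 0.24355474 0.        ]
s 0.84 [0.64288823 0.24356129 0.        ]
tray_peg [ 6.38107943e-01 -2.50438706e-01 -6.22489137e-05] 0.1504235877161664
tray_peg [ 0.48241444 -0.23289271  0.1629524 ] 38.03794905156872
tray_peg [ 0.858442   -0.2792515  -0.41772326] 25.467980640858283
tray_knob [ 0.69616816  0.00823925 -0.00559576] 3.566427362696221
```

View pics/w7.png

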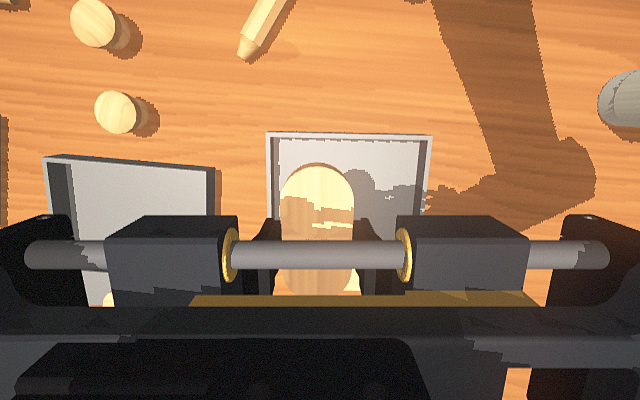

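The wrist view shows the tenon held at (316,230) and the tenon tray's front rim running from (266,132) to (432,134).

```bash
cat >> h.py <<'E'
def tray(p,l,rr):
    "tray pose from the two outer rim corners on the robot's side, image left (-y) and right (+y) in a wrist picture"
    a,b=at(p,l,.03),at(p,rr,.03);d=(b-a)[:2];y=np.degrees(np.arctan2(-d[0],d[1]));u=np.array([d[1],-d[0]])/np.linalg.norm(d)
    c=(a+b)[:2]/2+.07*u;print("width",np.linalg.norm(d).round(4),"centre",c.round(4),"yaw",y.round(2));return c,u
E
python3 - <<'E'
from h import *
W=imaging.capture("wrist")
c,u=tray(W,(266,132),(432,134));v=np.array([-u[1],u[0]])
p=c-.037*v;print(p,c+.037*v)
y=np.degrees(np.arctan2(u[1],u[0]))
plan((*p,.06,y),(*p,-.0125,y))
print("measured floor check: inner corner", at(W,(280,142),.005))
E
```

```text
width 0.1792 centre [0.6395 0.2515] yaw 3.91
[0.64206737 0.21455964] [0.63702764 0.28838782]
[np.float64(0.6420673748373475), np.float64(0.21455963710570414), 0.06, np.float64(3.905121374386894)] 3
   [[[-0.007, -0.001, 0.037], 0.2], [[-0.007, -0.001, 0.037], 0.2], [[-0.008, -0.001, 0.036], 0.2]]
[np.float64(0.6420673748373475), np.float64(0.21455963710570414), -0.0125, np.float64(3.905121374386894)] 2
   [[[0.0001, 0.0002, 0.0363], 0.0], [[0.0001, 0.0002, 0.0363], 0.0]]
measured floor check: inner corner [0.58762661 0.17007034 0.005     ]
```

Call:
apply_moves(moves=[[[-0.007,-0.001,0.037],0.2],[[-0.007,-0.001,0.037],0.2],[[-0.008,-0.001,0.036],0.2],[[0,0,0.028],0],[[0,0,0.02],0]])

```text
time_s: 11.72
tcp_pos: [0.6409, 0.2133, 0.0083]
ee_rot: [[-0.998, -0.069, -0.004], [-0.069, 0.998, -0.002], [0.004, -0.002, -1.0]]
wrist_force: [0.4, -0.2, -0.9]
gripper_width: 0.454
gripper_force: 30.0
```

Call:
apply_moves(moves=[[[0,0,0.01],0],[[0,0,0.007],0],[[0,0,0.006],0],[[0,0,0],0],[[0,0,0],0]])

```text
time_s: 12.13
tcp_pos: [0.6431, 0.2147, -0.0098]
ee_rot: [[-0.998, -0.07, 0.002], [-0.07, 0.998, 0.001], [-0.002, 0.001, -1.0]]
wrist_force: [-0.3, -0.7, 0.5]
gripper_width: 0.454
gripper_force: 30.0
```

Call:
apply_moves(moves=[[[0,0,0],0],[[0,0,0],0],[[0,0,0],0],[[0,0,0],0],[[0,0,0],0]], hand=0.055)

```text
time_s: 12.55
tcp_pos: [0.6425, 0.2143, -0.0105]
ee_rot: [[-0.998, -0.07, 0.001], [-0.07, 0.998, 0.0], [-0.001, 0.0, -1.0]]
wrist_force: [0.3, -0.1, -0.6]
gripper_width: 0.621
gripper_force: 0.0
```

```bash
python3 -c "
from h import *
s=r.sense();print(s['tcp_pos'],s['gripper_width'],s['gripper_force'],s['wrist_force'])
plan((.642,.2145,.14,None),(.389,.293,.14,26.7))"
```

```text
[ 0.64249038  0.21434095 -0.01051742] 0.6211592299006016 0.0 [ 0.28943938 -0.05304126 -0.55158874]
[0.642, 0.2145, 0.14, None] 4
   [[[0.0, 0.0, -0.038], 0.0], [[0.0, 0.0, -0.038], 0.0], [[0.0, 0.0, -0.037], 0.0], [[0.0, 0.0, -0.038], 0.0]]
[0.389, 0.293, 0.14, 26.7] 7
   [[[0.035, 0.014, 0.0], -3.2], [[0.035, 0.016, 0.0], -3.2], [[0.034, 0.017, 0.0], -3.2], [[0.032, 0.019, 0.0], -3.2], [[0.031, 0.021, 0.0], -3.2]]
   [[[0.03, 0.023, 0.0], -3.2], [[0.029, 0.025, 0.0], -3.2]]
```

Call:
apply_moves(moves=[[[0,0,-0.02],0],[[0,0,-0.035],0],[[0,0,-0.035],0],[[0,0,-0.035],0],[[0,0,-0.025],0]])

```text
time_s: 12.97
tcp_pos: [0.6434, 0.2146, 0.1431]
ee_rot: [[-0.998, -0.07, 0.004], [-0.07, 0.998, 0.001], [-0.004, 0.001, -1.0]]
wrist_force: [0.8, -0.0, 1.0]
gripper_width: 0.63
gripper_force: 0.0
```

Call:
apply_moves(moves=[[[0.035,0.014,0],-3.2],[[0.035,0.016,0],-3.2],[[0.034,0.017,0],-3.2],[[0.032,0.019,0],-3.2],[[0.031,0.021,0],-3.2]], hand=0.07)

```text
time_s: 13.38
tcp_pos: [0.4602, 0.2699, 0.1392]
ee_rot: [[-0.939, -0.344, 0.0], [-0.344, 0.939, 0.0], [-0.0, 0.0, -1.0]]
wrist_force: [0.3, 1.2, 0.5]
gripper_width: 0.799
gripper_force: 0.0
```

Call:
apply_moves(moves=[[[0.03,0.023,0],-3.2],[[0.029,0.025,0],-3.2],[[0,0,0],0],[[0,0,0],0]])

```text
time_s: 13.72
tcp_pos: [0.3879, 0.2935, 0.1398]
ee_rot: [[-0.894, -0.448, 0.001], [-0.448, 0.894, 0.001], [-0.001, 0.001, -1.0]]
wrist_force: [0.6, -0.4, 0.5]
gripper_width: 0.806
gripper_force: 0.0
```

Run:
```python
from h import *
W=imaging.capture("wrist");T=imaging.capture("top")
for p in(W,T):
  for d in models.cut_out(p,"tenon_a")[:4]:print(round(d["confidence"],2),pose(p,d["region"],.013))
x,y,a=.389,.293,26.7
for d in models.cut_out(W,"tenon_a"):
  q=pose(W,d["region"],.013)
  if np.hypot(*(q[0]/1000-[.389,.293]))<.02 and abs(q[2][0]-80)<6: x,y,a=*(q[0]/1000),q[3]
plan((x,y,.03,a),(x,y,-.019,a),(x,y,.13,a),(.637,.2885,.13,3.9),(.637,.2885,-.0125,3.9))
```

```text
0.76 (array([ 350.3, -179.6]), array([ 0.3502, -0.1789]), (79, 39), 88.8, np.float64(-89.8))
0.54 (array([380.5, 288.1]), array([0.3809, 0.2886]), (58, 40), 27.0, np.float64(35.0))
0.53 (array([644.6, 217.6]), array([0.6441, 0.2172]), (82, 41), 0.7, np.float64(6.6))
[0.389, 0.293, 0.03, 26.7] 3
   [[[0.0, 0.0, 0.036], -0.1], [[0.0, 0.001, 0.036], -0.1], [[0.001, 0.0, 0.037], -0.1]]
[0.389, 0.293, -0.019, 26.7] 2
   [[[-0.0001, 0.0, 0.0244], -0.0], [[-0.0, 0.0, 0.0245], -0.0]]
[0.389, 0.293, 0.13, 26.7] 4
   [[[-0.0, 0.0, -0.037], -0.0], [[-0.0, 0.0, -0.037], -0.0], [[-0.0, 0.0, -0.038], -0.0], [[-0.0, 0.0, -0.037], -0.0]]
[0.637, 0.2885, 0.13, 3.9] 7
   [[[-0.031, -0.016, -0.0], 3.2], [[-0.032, -0.015, -0.0], 3.2], [[-0.033, -0.013, -0.0], 3.2], [[-0.034, -0.011, -0.0], 3.2], [[-0.034, -0.009, -0.0], 3.2]]
   [[[-0.035, -0.007, -0.0], 3.2], [[-0.035, -0.005, -0.0], 3.2]]
[0.637, 0.2885, -0.0125, 3.9] 4
   [[[-0.0, -0.0, 0.036], 0.1], [[-0.0, -0.0, 0.035], 0.1], [[-0.0, -0.0, 0.036], 0.1], [[-0.0, -0.0, 0.035], 0.1]]
```

Call:
apply_moves(moves=[[[0,0,0.036],0],[[0,0.001,0.036],0],[[0.001,0,0.037],0],[[0,0,0.02],0],[[0,0,0.014],0]])

```text
time_s: 14.38
tcp_pos: [0.3877, 0.2911, -0.007]
ee_rot: [[-0.897, -0.443, -0.003], [-0.443, 0.897, -0.004], [0.005, -0.002, -1.0]]
wrist_force: [0.6, 0.3, 0.4]
gripper_width: 0.802
gripper_force: 0.0
```

Call:
apply_moves(moves=[[[0,0,0.009],0],[[0,0,0.006],0],[[0,0,0],0],[[0,0,0],0]])

```text
time_s: 14.72
tcp_pos: [0.3886, 0.2935, -0.0186]
ee_rot: [[-0.896, -0.444, 0.001], [-0.444, 0.896, 0.001], [-0.001, 0.0, -1.0]]
wrist_force: [0.9, 0.5, 0.6]
gripper_width: 0.805
gripper_force: 0.0
```

Call:
apply_moves(moves=[[[0,0,0],0],[[0,0,0],0],[[0,0,0],0],[[0,0,0],0],[[0,0,0],0]], hand=0)

```text
time_s: 15.13
tcp_pos: [0.3881, 0.2935, -0.0185]
ee_rot: [[-0.896, -0.445, 0.001], [-0.445, 0.896, 0.001], [-0.001, 0.0, -1.0]]
wrist_force: [0.6, 0.3, 0.2]
gripper_width: 0.507
gripper_force: 0.3
```

Call:
apply_moves(moves=[[[0,0,0],0],[[0,0,0],0],[[0,0,0],0]])

```text
time_s: 15.38
tcp_pos: [0.388, 0.2934, -0.0186]
ee_rot: [[-0.896, -0.445, 0.0], [-0.445, 0.896, 0.0], [-0.0, 0.0, -1.0]]
wrist_force: [-1.0, 0.6, 3.2]
gripper_width: 0.455
gripper_force: 30.0
```

Gripped. Lift and carry to the tenon tray.

Call:
apply_moves(moves=[[[0,0,-0.015],0],[[0,0,-0.033],0],[[0,0,-0.036],0],[[0,0,-0.036],0],[[0,0,-0.029],0]])

```text
time_s: 15.8
tcp_pos: [0.3882, 0.2935, 0.1325]
ee_rot: [[-0.896, -0.445, 0.001], [-0.445, 0.896, 0.002], [-0.002, 0.001, -1.0]]
wrist_force: [0.3, 0.7, -0.5]
gripper_width: 0.448
gripper_force: 30.0
```

Call:
apply_moves(moves=[[[-0.031,-0.016,0],3.2],[[-0.032,-0.015,0],3.2],[[-0.033,-0.013,0],3.2],[[-0.034,-0.011,0],3.2],[[-0.034,-0.009,0],3.2]])

```text
time_s: 16.22
tcp_pos: [0.5659, 0.2888, 0.1297]
ee_rot: [[-0.984, -0.178, -0.001], [-0.178, 0.984, -0.0], [0.0, 0.0, -1.0]]
wrist_force: [-0.0, 1.6, -0.4]
gripper_width: 0.453
gripper_force: 30.0
```

Call:
apply_moves(moves=[[[-0.035,-0.007,0],3.2],[[-0.035,-0.005,0],3.2],[[0,0,0],0.4],[[0,0,0],0]])

```text
time_s: 16.55
tcp_pos: [0.6362, 0.2871, 0.1276]
ee_rot: [[-0.998, -0.061, -0.003], [-0.061, 0.998, -0.001], [0.003, -0.001, -1.0]]
wrist_force: [-0.2, 0.5, -1.1]
gripper_width: 0.453
gripper_force: 30.0
```

Run:
```python
from h import *
s=r.sense();print(s["tcp_pos"],s["gripper_width"],s["gripper_force"])
W=imaging.capture("wrist");cv2.imwrite("pics/w8.png",W["frame"])
plan((.637,.2885,.03,3.9),(.637,.2885,-.0125,3.9))
```

```text
[0.63621652 0.28712673 0.12761027] 0.45345305278725123 29.999154210090637
[0.637, 0.2885, 0.03, 3.9] 3
   [[[-0.001, 0.0, 0.033], -0.1], [[-0.001, 0.001, 0.033], -0.1], [[-0.0, 0.0, 0.032], -0.1]]
[0.637, 0.2885, -0.0125, 3.9] 2
   [[[-0.0002, 0.0001, 0.0214], -0.0], [[-0.0001, 0.0001, 0.0214], -0.0]]
```

View pics/w8.png

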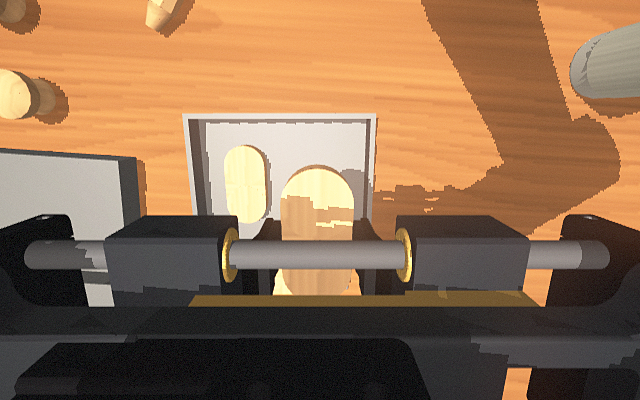

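The first tenon lies flat in the tray at (246,184) and the second is held at (316,235) with clear floor under it. I'll place it.

Call:
apply_moves(moves=[[[-0.001,0,0.033],0],[[-0.001,0.001,0.033],0],[[0,0,0.032],0],[[0,0,0.02],0],[[0,0,0.011],0]])

```text
time_s: 17.02
tcp_pos: [0.634, 0.2883, -0.002]
ee_rot: [[-0.998, -0.064, -0.005], [-0.064, 0.998, -0.003], [0.005, -0.003, -1.0]]
wrist_force: [0.0, -0.3, -0.0]
gripper_width: 0.452
gripper_force: 30.0
```

Call:
apply_moves(moves=[[[0,0,0.007],0],[[0,0,0.005],0],[[0,0,0],0],[[0,0,0],0]])

```text
time_s: 17.35
tcp_pos: [0.6381, 0.2898, -0.0094]
ee_rot: [[-0.998, -0.064, 0.002], [-0.064, 0.998, 0.001], [-0.002, 0.001, -1.0]]
wrist_force: [-0.3, 0.1, -0.6]
gripper_width: 0.456
gripper_force: 30.0
```

Call:
apply_moves(moves=[[[0,0,0],0],[[0,0,0],0],[[0,0,0],0],[[0,0,0],0],[[0,0,0],0]], hand=0.055)

```text
time_s: 17.77
tcp_pos: [0.6377, 0.2892, -0.0106]
ee_rot: [[-0.998, -0.063, 0.0], [-0.063, 0.998, 0.0], [-0.001, 0.0, -1.0]]
wrist_force: [-0.4, 1.4, -0.4]
gripper_width: 0.621
gripper_force: 0.0
```

```bash
python3 -c "
from h import *
s=r.sense();print(s['tcp_pos'],s['gripper_width'],s['gripper_force'],s['wrist_force'])
plan((.637,.2885,.13,None),(.456,.153,.13,-30))"
```

```text
[ 0.63766259  0.28919881 -0.01056627] 0.6212305779703425 0.0 [-0.35736945  1.37084495 -0.41447785]
[0.637, 0.2885, 0.13, None] 4
   [[[0.0, -0.0, -0.035], 0.0], [[0.0, -0.0, -0.035], 0.0], [[0.0, -0.0, -0.035], 0.0], [[0.001, -0.001, -0.036], 0.0]]
[0.456, 0.153, 0.13, -30] 6
   [[[0.031, -0.021, 0.0], 5.6], [[0.029, -0.023, 0.0], 5.6], [[0.027, -0.026, 0.0], 5.6], [[0.024, -0.029, 0.0], 5.6], [[0.022, -0.031, 0.0], 5.6]]
   [[[0.018, -0.033, 0.0], 5.6]]
```

Call:
apply_moves(moves=[[[0,0,-0.02],0],[[0,0,-0.038],0],[[0,0,-0.038],0],[[0,0,-0.038],0],[[0.001,0,-0.035],0]])

```text
time_s: 18.18
tcp_pos: [0.6368, 0.289, 0.1606]
ee_rot: [[-0.998, -0.063, 0.001], [-0.063, 0.998, 0.0], [-0.001, 0.0, -1.0]]
wrist_force: [0.5, 0.3, 1.1]
gripper_width: 0.63
gripper_force: 0.0
```

Call:
apply_moves(moves=[[[0.031,-0.021,0],5.6],[[0.029,-0.023,0],5.6],[[0.027,-0.026,0],5.6],[[0.024,-0.029,0],5.6],[[0.022,-0.031,0],5.6]])

```text
time_s: 18.6
tcp_pos: [0.4846, 0.1758, 0.1581]
ee_rot: [[-0.909, 0.417, 0.0], [0.417, 0.909, 0.0], [-0.0, 0.0, -1.0]]
wrist_force: [-0.5, -0.0, 0.5]
gripper_width: 0.632
gripper_force: 0.0
```

Call:
apply_moves(moves=[[[0.018,-0.033,0],5.6],[[0,0,-0.02],0],[[0,0,0],0],[[0,0,0],0]])

```text
time_s: 18.93
tcp_pos: [0.4568, 0.1548, 0.1794]
ee_rot: [[-0.866, 0.5, 0.004], [0.5, 0.866, 0.002], [-0.002, 0.004, -1.0]]
wrist_force: [0.1, -0.2, 0.3]
gripper_width: 0.633
gripper_force: 0.0
```

Run:
```python
from h import *
s=r.sense();print(s["tcp_pos"],np.round(s["ee_rot"],3)[:2,0])
W=imaging.capture("wrist");T=imaging.capture("top")
for p in(W,T):
  print("--")
  for d in models.cut_out(p,"peg_a")[:4]:print(round(d["confidence"],2),pose(p,d["region"],.013))
for d in models.cut_out(T,"tenon_a")[:4]:print("ten",round(d["confidence"],2),pose(T,d["region"],.018))
```

```text
[0.45683882 0.15481166 0.17944084] [-0.866  0.5  ]
--
0.62 (array([458. , 150.1]), array([0.4539, 0.1526]), (102, 24), -28.7, np.float64(-28.9))
--
0.54 (array([ 452.9, -153.3]), array([ 0.4524, -0.1547]), (99, 28), 78.0, np.float64(77.7))
0.52 (array([427.2, 169.1]), array([0.428 , 0.1696]), (37, 29), -30.8, np.float64(-36.5))
ten 0.68 (array([ 349.9, -177.6]), array([ 0.3503, -0.178 ]), (76, 39), 88.8, np.float64(89.6))
ten 0.55 (array([670.5, 214.1]), array([0.6699, 0.2158]), (40, 20), 64.3, np.float64(59.6))
ten 0.46 (array([662.9, 302. ]), array([0.6631, 0.3001]), (38, 21), -46.2, np.float64(-45.1))
```

```bash
python3 -c "
from h import *
plan((.4575,.151,.03,-28.8),(.4575,.151,-.019,-28.8),(.4575,.151,.14,-28.8),(.61,-.25,.16,-9))"
```

```text
[0.4575, 0.151, 0.03, -28.8] 4
   [[[-0.001, -0.001, 0.037], -0.3], [[-0.001, -0.001, 0.037], -0.3], [[-0.0, -0.0, 0.037], -0.3], [[-0.001, -0.001, 0.036], -0.3]]
[0.4575, 0.151, -0.019, -28.8] 2
   [[[0.0001, 0.0002, 0.0247], 0.0], [[0.0, 0.0001, 0.0247], 0.0]]
[0.4575, 0.151, 0.14, -28.8] 5
   [[[0.0, -0.0, -0.032], 0.0], [[0.0, -0.0, -0.032], 0.0], [[0.0, -0.0, -0.032], 0.0], [[0.0, -0.0, -0.032], 0.0], [[0.0, -0.0, -0.031], 0.0]]
[0.61, -0.25, 0.16, -9] 12
   [[[-0.027, -0.023, -0.002], -1.6], [[-0.027, -0.024, -0.002], -1.6], [[-0.026, -0.025, -0.002], -1.6], [[-0.025, -0.025, -0.002], -1.6], [[-0.024, -0.026, -0.002], -1.6]]
   [[[-0.024, -0.027, -0.001], -1.6], [[-0.023, -0.027, -0.002], -1.6], [[-0.022, -0.028, -0.001], -1.6], [[-0.021, -0.029, -0.002], -1.6], [[-0.021, -0.029, -0.001], -1.6]]
   [[[-0.02, -0.03, -0.002], -1.6], [[-0.019, -0.03, -0.001], -1.6]]
```

Call:
apply_moves(moves=[[[-0.001,-0.001,0.037],-0.3],[[-0.001,-0.001,0.037],-0.3],[[0,0,0.037],-0.3],[[-0.001,-0.001,0.036],-0.3],[[0,0,0.02],0]])

```text
time_s: 19.6
tcp_pos: [0.4552, 0.1489, 0.0069]
ee_rot: [[-0.876, 0.482, -0.006], [0.482, 0.876, -0.003], [0.003, -0.006, -1.0]]
wrist_force: [0.3, 0.4, 0.8]
gripper_width: 0.637
gripper_force: 0.0
```

Call:
apply_moves(moves=[[[0,0,0.014],0],[[0,0,0.009],0],[[0,0,0.006],0],[[0,0,0],0],[[0,0,0],0]])

```text
time_s: 20.02
tcp_pos: [0.4577, 0.1507, -0.0177]
ee_rot: [[-0.877, 0.481, 0.001], [0.481, 0.877, 0.0], [-0.0, 0.001, -1.0]]
wrist_force: [0.1, 0.1, -0.5]
gripper_width: 0.629
gripper_force: 0.0
```

Call:
apply_moves(moves=[[[0,0,0],0],[[0,0,0],0],[[0,0,0],0],[[0,0,0],0],[[0,0,0],0]], hand=0)

```text
time_s: 20.43
tcp_pos: [0.4574, 0.1504, -0.0175]
ee_rot: [[-0.876, 0.482, 0.001], [0.482, 0.876, 0.001], [-0.0, 0.001, -1.0]]
wrist_force: [0.2, 0.4, -0.1]
gripper_width: 0.341
gripper_force: 0.0
```

Call:
apply_moves(moves=[[[0,0,0],0],[[0,0,0],0],[[0,0,0],0]])

```text
time_s: 20.68
tcp_pos: [0.4573, 0.1504, -0.0177]
ee_rot: [[-0.876, 0.481, 0.0], [0.481, 0.876, 0.0], [-0.0, 0.0, -1.0]]
wrist_force: [-1.0, 0.5, 3.6]
gripper_width: 0.266
gripper_force: 30.0
```

Call:
apply_moves(moves=[[[0,0,-0.015],0],[[0,0,-0.036],0],[[0,0,-0.037],0],[[0,0,-0.037],0],[[0,0,-0.034],0]])

```text
time_s: 21.1
tcp_pos: [0.457, 0.1501, 0.143]
ee_rot: [[-0.876, 0.482, 0.0], [0.482, 0.876, 0.0], [-0.0, 0.0, -1.0]]
wrist_force: [1.1, 0.1, -0.2]
gripper_width: 0.267
gripper_force: 30.0
```

Call:
apply_moves(moves=[[[-0.027,-0.023,-0.002],-1.6],[[-0.027,-0.024,-0.002],-1.6],[[-0.026,-0.025,-0.002],-1.6],[[-0.025,-0.025,-0.002],-1.6],[[-0.024,-0.026,-0.002],-1.6]])

```text
time_s: 21.52
tcp_pos: [0.5205, -0.018, 0.1511]
ee_rot: [[-0.936, 0.353, -0.0], [0.353, 0.936, 0.0], [0.0, 0.0, -1.0]]
wrist_force: [-0.1, 0.7, -0.9]
gripper_width: 0.269
gripper_force: 30.0
```

Call:
apply_moves(moves=[[[-0.024,-0.027,-0.001],-1.6],[[-0.023,-0.027,-0.002],-1.6],[[-0.022,-0.028,-0.001],-1.6],[[-0.021,-0.029,-0.002],-1.6],[[-0.021,-0.029,-0.001],-1.6]])

```text
time_s: 21.93
tcp_pos: [0.584, -0.1854, 0.1577]
ee_rot: [[-0.975, 0.22, -0.001], [0.22, 0.975, 0.0], [0.001, 0.0, -1.0]]
wrist_force: [-0.1, 1.9, -0.0]
gripper_width: 0.268
gripper_force: 30.0
```

Call:
apply_moves(moves=[[[-0.02,-0.03,-0.002],-1.6],[[-0.019,-0.03,-0.001],-1.6],[[0,0,0],0],[[0,0,0],0]])

```text
time_s: 22.27
tcp_pos: [0.6092, -0.252, 0.1594]
ee_rot: [[-0.985, 0.17, -0.002], [0.17, 0.985, 0.001], [0.002, 0.0, -1.0]]
wrist_force: [-0.1, 0.2, 0.1]
gripper_width: 0.27
gripper_force: 30.0
```

Run:
```python
from h import *
s=r.sense();print(s["tcp_pos"],s["gripper_width"],s["gripper_force"])
W=imaging.capture("wrist");cv2.imwrite("pics/w9.png",W["frame"])
for d in models.cut_out(W,"tray_peg")[:2]:print(d["confidence"],pose(W,d["region"],.025))
for d in models.place_of(W,"tray_peg")[:2]:print(d["confidence"],at(W,np.array(d["at"])*[640,400],0))
```

```text
[ 0.60920939 -0.25200811  0.15936594] 0.26970246022850813 29.999087462201715
0.57 (array([ 657.9, -256.3]), array([ 0.6128, -0.2481]), (188, 183), -9.5, np.float64(80.9))
```

View pics/w9.png

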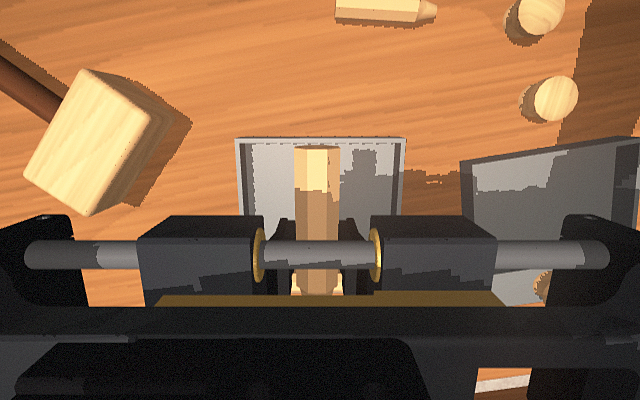

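The peg is held straight at (317,190). The peg tray's front rim runs from (235,138) to (406,138).

Run:
```python
from h import *
W=imaging.capture("wrist")
c,u=tray(W,(235,138),(406,138));v=np.array([-u[1],u[0]])
p=c+.036*v;print(p,c-.036*v)
y=np.degrees(np.arctan2(u[1],u[0]))
plan((*p,.05,y),(*p,-.0115,y),(*p,.15,y),(.452,-.154,.18,77.0))
for d in models.cut_out(W,"peg_a"):print(pose(W,d["region"],.013))
for d in models.cut_out(W,"knob"):print(pose(W,d["region"],.03))
```

```text
width 0.18 centre [ 0.6362 -0.2495] yaw -9.57
[ 0.64215713 -0.21397409] [ 0.63018597 -0.28497192]
[np.float64(0.6421571302884523), np.float64(-0.21397408899840908), 0.05, np.float64(-9.570789857460806)] 4
   [[[-0.007, 0.01, 0.028], 0.0], [[-0.007, 0.01, 0.028], 0.0], [[-0.006, 0.01, 0.028], 0.0], [[-0.007, 0.01, 0.027], 0.0]]
[np.float64(0.6421571302884523), np.float64(-0.21397408899840908), -0.0115, np.float64(-9.570789857460806)] 2
   [[[0.0002, 0.0001, 0.0308], 0.0], [[0.0001, 0.0001, 0.0307], 0.0]]
[np.float64(0.6421571302884523), np.float64(-0.21397408899840908), 0.15, np.float64(-9.570789857460806)] 5
   [[[0.0, 0.0, -0.032], 0.0], [[0.0, 0.0, -0.032], 0.0], [[0.0, 0.0, -0.032], 0.0], [[0.0, 0.0, -0.033], 0.0], [[0.0, 0.0, -0.032], 0.0]]
[0.452, -0.154, 0.18, 77.0] 13
   [[[0.015, 0.002, -0.002], -6.7], [[0.015, 0.004, -0.002], -6.7], [[0.014, 0.006, -0.002], -6.7], [[0.014, 0.007, -0.002], -6.7], [[0.013, 0.009, -0.002], -6.7]]
   [[[0.011, 0.01, -0.003], -6.7], [[0.01, 0.011, -0.002], -6.7], [[0.009, 0.013, -0.003], -6.7], [[0.007, 0.013, -0.002], -6.7], [[0.006, 0.014, -0.003], -6.7]]
   [[[0.004, 0.015, -0.002], -6.7], [[0.002, 0.015, -0.003], -6.7], [[0.0, 0.016, -0.002], -6.7]]
(array([ 669. , -258.9]), array([ 0.652 , -0.2563]), (190, 53), -9.5, np.float64(-9.5))
(array([ 455.9, -155.1]), array([ 0.4546, -0.156 ]), (102, 23), 80.4, np.float64(79.7))
(array([567.3,  -5.8]), array([ 0.5678, -0.0046]), (59, 42), 80.4, np.float64(83.8))
(array([490.3, -21.1]), array([ 0.4888, -0.0212]), (59, 35), 80.4, np.float64(-88.9))
```

Call:
apply_moves(moves=[[[-0.007,0.01,0.028],0],[[-0.007,0.01,0.028],0],[[-0.006,0.01,0.028],0],[[-0.007,0.01,0.027],0],[[0,0,0.025],0]])

```text
time_s: 22.98
tcp_pos: [0.6443, -0.213, 0.024]
ee_rot: [[-0.987, 0.163, 0.001], [0.163, 0.987, -0.0], [-0.001, 0.0, -1.0]]
wrist_force: [0.4, -1.2, -0.6]
gripper_width: 0.268
gripper_force: 30.0
```

Call:
apply_moves(moves=[[[0,0,0.018],0],[[0,0,0.01],0],[[0,0,0.007],0],[[0,0,0.003],0],[[0,0,0],0]])

```text
time_s: 23.4
tcp_pos: [0.6435, -0.2153, -0.0119]
ee_rot: [[-0.986, 0.166, 0.001], [0.166, 0.986, -0.0], [-0.001, -0.0, -1.0]]
wrist_force: [-0.0, -0.5, -0.6]
gripper_width: 0.268
gripper_force: 30.0
```

Call:
apply_moves(moves=[[[0,0,0],0],[[0,0,0],0],[[0,0,0],0],[[0,0,0],0],[[0,0,0],0]], hand=0.045)

```text
time_s: 23.82
tcp_pos: [0.6432, -0.2157, -0.0125]
ee_rot: [[-0.986, 0.167, 0.001], [0.167, 0.986, -0.0], [-0.001, 0.0, -1.0]]
wrist_force: [-0.1, 0.1, 1.0]
gripper_width: 0.5
gripper_force: 0.0
```

Call:
apply_moves(moves=[[[0,0,-0.02],0],[[0,0,-0.035],0],[[0,0,-0.036],0],[[0,0,-0.036],0],[[0,0,-0.034],0]])

```text
time_s: 24.23
tcp_pos: [0.6429, -0.2156, 0.1503]
ee_rot: [[-0.986, 0.167, 0.001], [0.167, 0.986, -0.0], [-0.001, -0.0, -1.0]]
wrist_force: [0.6, 0.6, -0.8]
gripper_width: 0.519
gripper_force: 0.0
```

Call:
apply_moves(moves=[[[0.015,0.002,-0.002],-6.7],[[0.015,0.004,-0.002],-6.7],[[0.014,0.006,-0.002],-6.7],[[0.014,0.007,-0.002],-6.7],[[0.013,0.009,-0.002],-6.7]], hand=0.06)

```text
time_s: 24.65
tcp_pos: [0.5684, -0.192, 0.1583]
ee_rot: [[-0.912, -0.41, 0.0], [-0.41, 0.912, 0.0], [-0.0, -0.0, -1.0]]
wrist_force: [0.7, -0.3, 1.0]
gripper_width: 0.68
gripper_force: 0.0
```

Call:
apply_moves(moves=[[[0.011,0.01,-0.003],-6.7],[[0.01,0.011,-0.002],-6.7],[[0.009,0.013,-0.003],-6.7],[[0.007,0.013,-0.002],-6.7],[[0.006,0.014,-0.003],-6.7]])

```text
time_s: 25.07
tcp_pos: [0.4964, -0.1693, 0.1712]
ee_rot: [[-0.534, -0.846, 0.0], [-0.846, 0.534, 0.0], [-0.0, -0.0, -1.0]]
wrist_force: [-0.7, 0.1, -0.7]
gripper_width: 0.69
gripper_force: 0.0
```

Call:
apply_moves(moves=[[[0.004,0.015,-0.002],-6.7],[[0.002,0.015,-0.003],-6.7],[[0,0.016,-0.002],-6.7],[[0,0,0],0],[[0,0,0],0]])

```text
time_s: 25.48
tcp_pos: [0.4529, -0.1548, 0.1787]
ee_rot: [[-0.218, -0.976, 0.002], [-0.976, 0.218, -0.0], [-0.0, -0.002, -1.0]]
wrist_force: [-0.4, -0.8, -0.1]
gripper_width: 0.688
gripper_force: 0.0
```

Run:
```python
from h import *
s=r.sense();print(s["tcp_pos"],np.round(s["ee_rot"],3)[:2,0],s["joints"])
W=imaging.capture("wrist");T=imaging.capture("top");cv2.imwrite("pics/t10.png",cv2.resize(T["frame"][95:275,180:500],(800,450)))
for p in(W,T):
  print("--")
  for d in models.cut_out(p,"peg_a")[:4]:print(round(d["confidence"],2),pose(p,d["region"],.013))
plan((.455,-.155,.03,78.5),(.455,-.155,-.018,78.5),(.455,-.155,.14,78.5),(.63,-.285,.15,-9.6))
```

```text
[ 0.45291433 -0.15480653  0.17872812] [-0.218 -0.976] [ 6.40735197e-01  8.33211485e+00 -2.07275982e+01  1.20417358e-02
 -6.08418590e+01 -1.32339074e+01]
--
0.66 (array([ 645.7, -214.3]), array([ 0.6427, -0.2141]), (109, 26), -8.7, np.float64(-9.2))
0.56 (array([ 452. , -154.8]), array([ 0.4514, -0.1595]), (100, 26), 77.4, np.float64(77.3))
--
0.39 (array([ 460.5, -116.9]), array([ 0.461 , -0.1174]), (19, 18), -1.9, np.float64(84.9))
[0.455, -0.155, 0.03, 78.5] 4
   [[[-0.0, -0.0, 0.037], -0.3], [[-0.0, -0.0, 0.037], -0.3], [[-0.0, -0.001, 0.037], -0.3], [[-0.0, -0.0, 0.037], -0.3]]
[0.455, -0.155, -0.018, 78.5] 2
   [[[-0.0002, -0.0002, 0.0239], 0.1], [[-0.0001, -0.0002, 0.024], 0.1]]
[0.455, -0.155, 0.14, 78.5] 5
   [[[0.0, -0.0, -0.032], -0.0], [[0.0, -0.0, -0.032], -0.0], [[0.0, -0.0, -0.031], -0.0], [[0.0, -0.0, -0.032], -0.0], [[0.0, -0.0, -0.031], -0.0]]
[0.63, -0.285, 0.15, -9.6] 13
   [[[0.007, -0.015, -0.001], 6.8], [[0.005, -0.016, -0.001], 6.8], [[0.003, -0.016, -0.001], 6.8], [[0.001, -0.017, -0.001], 6.8], [[-0.001, -0.017, -0.001], 6.8]]
   [[[-0.002, -0.017, -0.001], 6.8], [[-0.004, -0.016, -0.001], 6.8], [[-0.006, -0.016, -0.001], 6.8], [[-0.008, -0.015, -0.0], 6.8], [[-0.01, -0.013, -0.001], 6.8]]
   [[[-0.012, -0.012, -0.0], 6.8], [[-0.013, -0.011, -0.001], 6.8], [[-0.014, -0.009, -0.0], 6.8]]
```

View pics/t10.png

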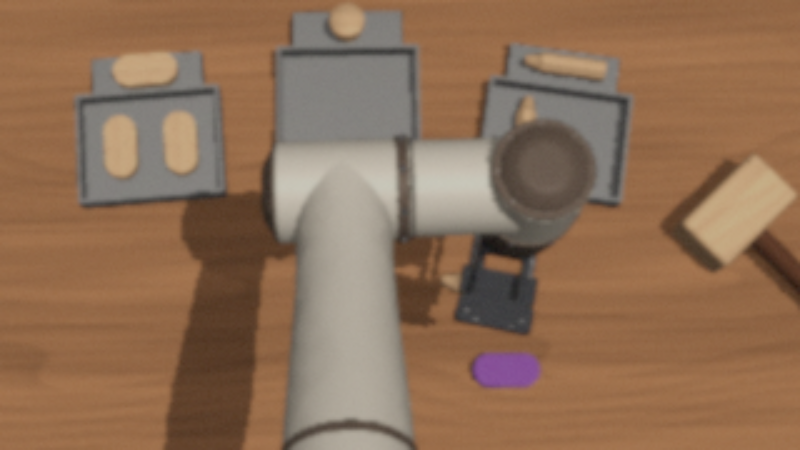

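The top view shows both tenons lying flat side by side in the left tray, and the first peg in the right tray at crop (526,105). The arm is centred over peg B, so I'll descend and grip.

Call:
apply_moves(moves=[[[0,0,0.037],0],[[0,0,0.037],0],[[0,0,0.037],0],[[0,0,0.037],0],[[0,0,0.02],0]])

```text
time_s: 26.1
tcp_pos: [0.4507, -0.1548, 0.0061]
ee_rot: [[-0.218, -0.976, -0.006], [-0.976, 0.218, 0.0], [0.001, 0.006, -1.0]]
wrist_force: [-0.0, -0.1, -0.9]
gripper_width: 0.694
gripper_force: 0.0
```

Call:
apply_moves(moves=[[[0,0,0.014],0],[[0,0,0.009],0],[[0,0,0.006],0],[[0,0,0],0],[[0,0,0],0]])

```text
time_s: 26.52
tcp_pos: [0.4536, -0.1549, -0.0186]
ee_rot: [[-0.216, -0.976, 0.001], [-0.976, 0.216, -0.0], [-0.0, -0.001, -1.0]]
wrist_force: [-0.3, -0.7, 0.5]
gripper_width: 0.69
gripper_force: 0.0
```

Call:
apply_moves(moves=[[[0,0,0],0],[[0,0,0],0],[[0,0,0],0],[[0,0,0],0],[[0,0,0],0]], hand=0)

```text
time_s: 26.93
tcp_pos: [0.4532, -0.1548, -0.0185]
ee_rot: [[-0.216, -0.976, 0.001], [-0.976, 0.216, 0.0], [-0.0, -0.001, -1.0]]
wrist_force: [0.0, -0.0, 0.4]
gripper_width: 0.399
gripper_force: 0.0
```

Call:
apply_moves(moves=[[[0,0,0],0],[[0,0,0],0],[[0,0,0],0],[[0,0,0],0]])

```text
time_s: 27.27
tcp_pos: [0.4529, -0.1548, -0.0188]
ee_rot: [[-0.216, -0.976, -0.0], [-0.976, 0.216, -0.0], [0.0, 0.0, -1.0]]
wrist_force: [-0.4, 1.2, 2.9]
gripper_width: 0.27
gripper_force: 30.0
```

Call:
apply_moves(moves=[[[0,0,-0.015],0],[[0,0,-0.036],0],[[0,0,-0.037],0],[[0,0,-0.037],0],[[0,0,-0.034],0]])

```text
time_s: 27.68
tcp_pos: [0.4528, -0.1548, 0.1421]
ee_rot: [[-0.216, -0.976, 0.001], [-0.976, 0.216, -0.0], [-0.0, -0.001, -1.0]]
wrist_force: [1.3, 0.9, 0.3]
gripper_width: 0.269
gripper_force: 30.0
```

Call:
apply_moves(moves=[[[0.007,-0.015,-0.001],6.8],[[0.005,-0.016,-0.001],6.8],[[0.003,-0.016,-0.001],6.8],[[0.001,-0.017,-0.001],6.8],[[-0.001,-0.017,-0.001],6.8]])

```text
time_s: 28.1
tcp_pos: [0.5203, -0.2052, 0.1449]
ee_rot: [[-0.729, -0.684, -0.0], [-0.684, 0.729, 0.0], [-0.0, 0.0, -1.0]]
wrist_force: [0.8, 0.2, -0.1]
gripper_width: 0.265
gripper_force: 30.0
```

Call:
apply_moves(moves=[[[-0.002,-0.017,-0.001],6.8],[[-0.004,-0.016,-0.001],6.8],[[-0.006,-0.016,-0.001],6.8],[[-0.008,-0.015,0],6.8],[[-0.01,-0.013,-0.001],6.8]])

```text
time_s: 28.52
tcp_pos: [0.5858, -0.2579, 0.1482]
ee_rot: [[-0.987, -0.159, -0.001], [-0.159, 0.987, 0.001], [0.001, 0.001, -1.0]]
wrist_force: [0.6, -0.2, 0.0]
gripper_width: 0.267
gripper_force: 30.0
```

Call:
apply_moves(moves=[[[-0.012,-0.012,0],6.8],[[-0.013,-0.011,-0.001],6.8],[[-0.014,-0.009,0],6.8],[[0,0,0],0],[[0,0,0],0]])

```text
time_s: 28.93
tcp_pos: [0.626, -0.2877, 0.1487]
ee_rot: [[-0.982, 0.188, -0.002], [0.188, 0.982, 0.001], [0.002, 0.0, -1.0]]
wrist_force: [-0.5, 0.5, 0.3]
gripper_width: 0.271
gripper_force: 30.0
```

Run:
```python
from h import *
s=r.sense();print(s["tcp_pos"],s["gripper_width"],s["gripper_force"])
W=imaging.capture("wrist");cv2.imwrite("pics/w11.png",W["frame"])
p=(.630,-.285)
plan((*p,.05,-9.6),(*p,-.0122,-9.6),(*p,.15,-9.6),(.484,-.012,.18,-40))
```

```text
[ 0.62598339 -0.28765903  0.14867072] 0.2710032042770485 29.98645040206611
[0.63, -0.285, 0.05, -9.6] 3
   [[[-0.001, 0.001, 0.033], -0.4], [[-0.002, 0.001, 0.033], -0.4], [[-0.001, 0.001, 0.033], -0.4]]
[0.63, -0.285, -0.0122, -9.6] 2
   [[[-0.0001, 0.0, 0.0311], -0.0], [[-0.0002, 0.0, 0.0311], -0.0]]
[0.63, -0.285, 0.15, -9.6] 5
   [[[0.0, 0.0, -0.032], -0.0], [[0.0, 0.0, -0.033], -0.0], [[0.0, 0.0, -0.032], -0.0], [[0.0, 0.0, -0.033], -0.0], [[0.0, 0.0, -0.032], -0.0]]
[0.484, -0.012, 0.18, -40] 9
   [[[0.021, 0.027, -0.003], 3.4], [[0.023, 0.026, -0.003], 3.4], [[0.024, 0.025, -0.003], 3.4], [[0.026, 0.023, -0.003], 3.4], [[0.027, 0.021, -0.004], 3.4]]
   [[[0.028, 0.02, -0.003], 3.4], [[0.029, 0.018, -0.004], 3.4], [[0.03, 0.017, -0.003], 3.4], [[0.031, 0.014, -0.004], 3.4]]
```

View pics/w11.png

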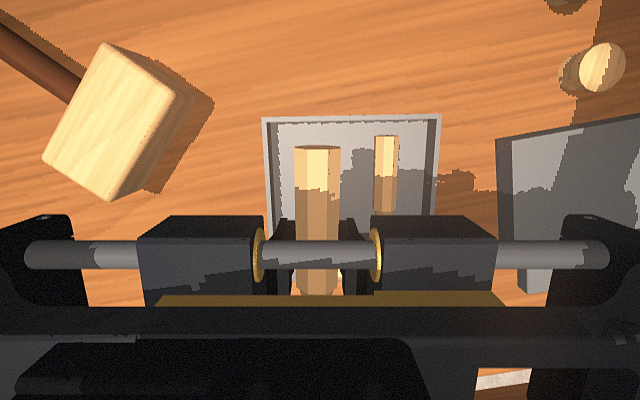

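Peg A lies flat at (386,175) and peg B is held at (317,190) with clear floor under it. I'll place peg B and move on to the knob.

Call:
apply_moves(moves=[[[-0.001,0.001,0.033],-0.4],[[-0.002,0.001,0.033],-0.4],[[-0.001,0.001,0.033],-0.4],[[0,0,0.027],0],[[0,0,0.016],0]])

```text
time_s: 29.4
tcp_pos: [0.6277, -0.2838, 0.0045]
ee_rot: [[-0.986, 0.167, -0.006], [0.167, 0.986, 0.002], [0.006, 0.001, -1.0]]
wrist_force: [-0.9, 0.3, -0.7]
gripper_width: 0.271
gripper_force: 30.0
```

Call:
apply_moves(moves=[[[0,0,0.01],0],[[0,0,0.006],0],[[0,0,0.003],0],[[0,0,0],0],[[0,0,0],0]])

```text
time_s: 29.82
tcp_pos: [0.6316, -0.2855, -0.0095]
ee_rot: [[-0.986, 0.168, 0.002], [0.168, 0.986, -0.001], [-0.002, -0.0, -1.0]]
wrist_force: [0.7, 0.2, 0.6]
gripper_width: 0.269
gripper_force: 30.0
```

Call:
apply_moves(moves=[[[0,0,0],0],[[0,0,0],0],[[0,0,0],0],[[0,0,0],0],[[0,0,0],0]], hand=0.045)

```text
time_s: 30.23
tcp_pos: [0.6309, -0.2854, -0.0106]
ee_rot: [[-0.986, 0.168, 0.001], [0.168, 0.986, -0.0], [-0.001, -0.0, -1.0]]
wrist_force: [-0.3, -0.1, 1.0]
gripper_width: 0.499
gripper_force: 0.0
```

Call:
apply_moves(moves=[[[0,0,-0.02],0],[[0,0,-0.037],0],[[0,0,-0.038],0],[[0,0,-0.038],0],[[0,0,-0.034],0]])

```text
time_s: 30.65
tcp_pos: [0.6309, -0.2855, 0.1588]
ee_rot: [[-0.986, 0.168, 0.002], [0.168, 0.986, -0.001], [-0.002, -0.0, -1.0]]
wrist_force: [-0.0, 0.5, 0.8]
gripper_width: 0.515
gripper_force: 0.0
```

Run:
```python
from h import *
plan((.484,-.012,.18,-3))
W=imaging.capture("wrist")
for d in models.cut_out(W,"peg_a"):print(pose(W,d["region"],.018))
```

```text
[0.484, -0.012, 0.18, -3] 9
   [[[0.021, 0.027, -0.002], -0.7], [[0.021, 0.027, -0.002], -0.7], [[0.021, 0.028, -0.003], -0.7], [[0.02, 0.028, -0.002], -0.7], [[0.02, 0.028, -0.003], -0.7]]
   [[[0.019, 0.029, -0.002], -0.7], [[0.019, 0.029, -0.003], -0.7], [[0.019, 0.029, -0.002], -0.7], [[0.018, 0.029, -0.003], -0.7]]
(array([ 632.6, -285.5]), array([ 0.6279, -0.2844]), (101, 24), -10.9, np.float64(-10.2))
(array([ 645.1, -215.4]), array([ 0.6407, -0.2142]), (102, 28), -9.6, np.float64(-9.7))
```

Call:
apply_moves(moves=[[[0.021,0.027,-0.002],-0.7],[[0.021,0.027,-0.002],-0.7],[[0.021,0.028,-0.003],-0.7],[[0.02,0.028,-0.002],-0.7],[[0.02,0.028,-0.003],-0.7]], hand=0.075)

```text
time_s: 31.17
tcp_pos: [0.5473, -0.1327, 0.1675]
ee_rot: [[-0.994, 0.108, -0.001], [0.108, 0.994, 0.0], [0.001, 0.0, -1.0]]
wrist_force: [0.1, 1.1, 0.3]
gripper_width: 0.804
gripper_force: 0.0
```

Call:
apply_moves(moves=[[[0.019,0.029,-0.002],-0.7],[[0.019,0.029,-0.003],-0.7],[[0.009,0.029,-0.002],-0.7],[[0.008,0.029,-0.003],-0.7],[[0,0,0],0]])

```text
time_s: 31.58
tcp_pos: [0.5036, -0.0097, 0.1788]
ee_rot: [[-0.999, 0.054, 0.002], [0.054, 0.999, 0.001], [-0.002, 0.001, -1.0]]
wrist_force: [-0.4, 0.1, 0.6]
gripper_width: 0.858
gripper_force: 0.0
```

Call:
apply_moves(moves=[[[0,0,0],0],[[0,0,0],0]])

```text
time_s: 31.75
tcp_pos: [0.5042, -0.0132, 0.1779]
ee_rot: [[-0.998, 0.059, -0.0], [0.059, 0.998, -0.0], [0.0, -0.0, -1.0]]
wrist_force: [0.2, -0.4, 0.7]
gripper_width: 0.864
gripper_force: 0.0
```

Run:
```python
from h import *
s=r.sense();print(s["tcp_pos"])
W=imaging.capture("wrist");S=imaging.capture("side");T=imaging.capture("top")
for n,p in(("w",W),("s",S),("t",T)):
  for d in models.cut_out(p,"knob")[:4]:
    m=d["region"].astype(np.uint8);c=np.argwhere(m)[:,::-1].mean(0);
    print(n,round(d["confidence"],2),pose(p,d["region"],.035),c)
  for d in models.place_of(p,"knob")[:4]:print(n,"pl",round(d["confidence"],2),at(p,np.array(d["at"])*[640,400],0))
  for d in models.cut_out(p,"tray_knob")[:1]:print("tray",pose(p,d["region"],.025))
cv2.imwrite("pics/w12.png",W["frame"])
```

```text
[ 0.50419366 -0.0132079   0.17787239]
w 0.92 (array([562.1,   0.7]), array([0.5635, 0.0008]), (44, 43), -3.4, np.float64(28.4)) [331.24904943 224.84030418]
w 0.89 (array([484. , -15.2]), array([ 0.4838, -0.0149]), (43, 42), 86.6, np.float64(41.7)) [313.76209677 158.07983871]
w pl 0.88 [ 0.48657125 -0.01510064  0.        ]
w pl 0.56 [5.69060836e-01 1.38086317e-03 5.55111512e-17]
s 0.73 (array([ 503.2, -507.9]), array([ 0.4969, -0.4761]), (319, 209), 66.6, np.float64(59.0)) [360.49423631 150.86311239]
s 0.6 (array([474.7,  13.6]), array([0.4757, 0.0115]), (78, 40), -68.4, np.float64(-69.6)) [325.5       203.0862069]
s pl 0.48 [0.55836979 0.00172766 0.        ]
s pl 0.47 [ 0.49443718 -0.02884862  0.        ]
tray (array([716.2,  21.2]), array([0.7017, 0.0259]), (225, 221), -89.5, np.float64(-70.5))
t 0.43 (array([483.5, -11.6]), array([ 0.4836, -0.0121]), (46, 43), 88.8, np.float64(46.5)) [325.64705882 198.94652406]
t pl 0.53 [ 0.477005   -0.00545402  0.        ]
tray (array([757.7,   6.6]), array([0.7605, 0.0116]), (182, 126), -87.8, np.float64(-80.2))
```

View pics/w12.png

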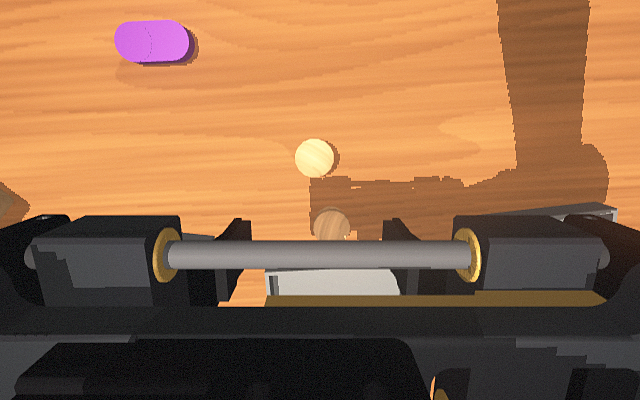

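The wrist view shows the nearer knob at (314,158) and the farther decoy knob at (331,225). I'll grasp the nearer one.

Run:
```python
from h import *
p=(.484,-.0142)
plan((*p,.06,-3),(*p,-.010,-3),(*p,.15,-3),(.665,.005,.17,0))
```

```text
[0.484, -0.0142, 0.06, -3] 4
   [[[0.005, -0.001, 0.03], -0.1], [[0.005, -0.0, 0.029], -0.1], [[0.005, -0.001, 0.03], -0.1], [[0.005, 0.0, 0.029], -0.1]]
[0.484, -0.0142, -0.01, -3] 2
   [[[0.0001, 0.0, 0.035], -0.0], [[0.0002, 0.0, 0.035], -0.0]]
[0.484, -0.0142, 0.15, -3] 5
   [[[-0.0, 0.0, -0.032], -0.0], [[-0.0, 0.0, -0.032], -0.0], [[-0.0, 0.0, -0.032], -0.0], [[-0.0, 0.0, -0.032], -0.0], [[-0.0, 0.0, -0.032], -0.0]]
[0.665, 0.005, 0.17, 0] 5
   [[[-0.036, 0.006, -0.004], -0.6], [[-0.036, 0.005, -0.004], -0.6], [[-0.036, 0.005, -0.004], -0.6], [[-0.036, 0.005, -0.004], -0.6], [[-0.036, 0.004, -0.004], -0.6]]
```

Call:
apply_moves(moves=[[[0.005,-0.001,0.03],0],[[0.005,0,0.029],0],[[0.005,-0.001,0.03],0],[[0.005,0,0.029],0],[[0,0,0.03],0]])

```text
time_s: 32.77
tcp_pos: [0.4835, -0.0141, 0.0293]
ee_rot: [[-0.998, 0.059, 0.001], [0.059, 0.998, 0.0], [-0.001, 0.0, -1.0]]
wrist_force: [0.4, 0.9, -0.4]
gripper_width: 0.86
gripper_force: 0.0
```

Call:
apply_moves(moves=[[[0,0,0.02],0],[[0,0,0.012],0],[[0,0,0.008],0],[[0,0,0],0],[[0,0,0],0]])

```text
time_s: 33.18
tcp_pos: [0.4846, -0.014, -0.0098]
ee_rot: [[-0.998, 0.059, 0.0], [0.059, 0.998, -0.0], [-0.0, -0.0, -1.0]]
wrist_force: [-0.0, 0.3, 0.0]
gripper_width: 0.861
gripper_force: 0.0
```

Call:
apply_moves(moves=[[[0,0,0],0],[[0,0,0],0],[[0,0,0],0],[[0,0,0],0],[[0,0,0],0]], hand=0)

```text
time_s: 33.6
tcp_pos: [0.4845, -0.0139, -0.0095]
ee_rot: [[-0.998, 0.059, 0.001], [0.059, 0.998, 0.0], [-0.001, 0.0, -1.0]]
wrist_force: [-0.1, -1.1, -0.1]
gripper_width: 0.57
gripper_force: 0.0
```

Call:
apply_moves(moves=[[[0,0,0],0],[[0,0,0],0],[[0,0,0],0]])

```text
time_s: 33.85
tcp_pos: [0.4844, -0.014, -0.0097]
ee_rot: [[-0.998, 0.059, 0.0], [0.059, 0.998, 0.0], [-0.0, 0.0, -1.0]]
wrist_force: [-1.2, 0.5, 3.3]
gripper_width: 0.495
gripper_force: 30.0
```

Call:
apply_moves(moves=[[[0,0,-0.015],0],[[0,0,-0.036],0],[[0,0,-0.037],0],[[0,0,-0.037],0],[[0,0,-0.034],0]])

```text
time_s: 34.27
tcp_pos: [0.484, -0.0141, 0.151]
ee_rot: [[-0.998, 0.059, 0.001], [0.059, 0.998, 0.0], [-0.001, 0.0, -1.0]]
wrist_force: [0.2, 0.9, -1.4]
gripper_width: 0.494
gripper_force: 30.0
```

Call:
apply_moves(moves=[[[-0.036,0.006,-0.004],-0.6],[[-0.036,0.005,-0.004],-0.6],[[-0.036,0.005,-0.004],-0.6],[[-0.036,0.005,-0.004],-0.6],[[-0.036,0.004,-0.004],-0.6]])

```text
time_s: 34.68
tcp_pos: [0.6663, 0.0042, 0.1689]
ee_rot: [[-1.0, 0.006, -0.001], [0.006, 1.0, 0.0], [0.001, 0.0, -1.0]]
wrist_force: [0.1, 0.9, 0.3]
gripper_width: 0.495
gripper_force: 30.0
```

Call:
apply_moves(moves=[[[0,0,0],0],[[0,0,0],0],[[0,0,0],0]])

```text
time_s: 34.93
tcp_pos: [0.6642, 0.004, 0.1678]
ee_rot: [[-1.0, 0.007, -0.003], [0.007, 1.0, -0.0], [0.003, -0.0, -1.0]]
wrist_force: [-0.9, -0.7, 0.5]
gripper_width: 0.493
gripper_force: 30.0
```

Run:
```python
from h import *
s=r.sense();print(s["tcp_pos"],s["gripper_width"],s["gripper_force"])
W=imaging.capture("wrist");cv2.imwrite("pics/w13.png",W["frame"])
for d in models.cut_out(W,"tray_knob")[:2]:print(d["confidence"],pose(W,d["region"],.025))
```

```text
[0.66416542 0.00397458 0.16778049] 0.49288202378171175 29.999915335793048
0.83 (array([718.4,   3.9]), array([0.6837, 0.0041]), (196, 185), -0.4, np.float64(-89.3))
0.18 (array([657.2, 251.2]), array([0.6415, 0.2532]), (197, 177), -86.5, np.float64(88.3))
```

View pics/w13.png

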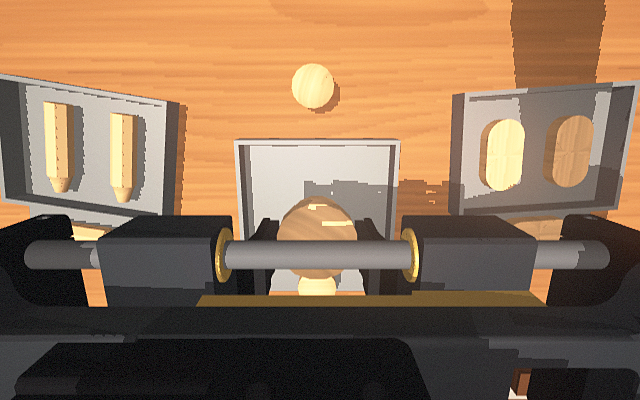

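Both pegs (58,147 and 123,157) and both tenons (503,155 and 573,152) lie flat side by side in their trays. The knob is held at (317,235) and the knob tray's front rim runs from (234,140) to (400,140).

Run:
```python
from h import *
W=imaging.capture("wrist")
c,u=tray(W,(234,140),(400,140))
p=c-.01*u
plan((*p,.05,0),(*p,-.0045,0))
```

```text
width 0.1796 centre [0.6933 0.0044] yaw -0.4
[np.float64(0.6833421468433374), np.float64(0.004485266366383409), 0.05, 0] 4
   [[[-0.005, 0.0, 0.03], -0.1], [[-0.005, 0.0, 0.03], -0.1], [[-0.005, 0.0, 0.03], -0.1], [[-0.004, 0.001, 0.029], -0.1]]
[np.float64(0.6833421468433374), np.float64(0.004485266366383409), -0.0045, 0] 2
   [[[-0.0002, -0.0002, 0.0274], 0.0], [[-0.0002, -0.0002, 0.0275], 0.0]]
```

Call:
apply_moves(moves=[[[-0.005,0,0.03],0],[[-0.005,0,0.03],0],[[-0.005,0,0.03],0],[[-0.004,0.001,0.029],0],[[0,0,0.025],0]])

```text
time_s: 35.5
tcp_pos: [0.6835, 0.005, 0.0239]
ee_rot: [[-1.0, 0.007, -0.0], [0.007, 1.0, 0.0], [0.0, 0.0, -1.0]]
wrist_force: [-0.2, -0.0, 0.2]
gripper_width: 0.493
gripper_force: 30.0
```

Call:
apply_moves(moves=[[[0,0,0.016],0],[[0,0,0.007],0],[[0,0,0.004],0],[[0,0,0],0],[[0,0,0],0]])

```text
time_s: 35.92
tcp_pos: [0.6849, 0.0051, -0.0003]
ee_rot: [[-1.0, 0.006, 0.003], [0.006, 1.0, 0.0], [-0.003, 0.0, -1.0]]
wrist_force: [0.2, -0.7, 0.5]
gripper_width: 0.492
gripper_force: 30.0
```

Call:
apply_moves(moves=[[[0,0,0],0],[[0,0,0],0],[[0,0,0],0]])

```text
time_s: 36.17
tcp_pos: [0.6847, 0.0051, -0.0008]
ee_rot: [[-1.0, 0.007, 0.002], [0.007, 1.0, 0.0], [-0.002, 0.0, -1.0]]
wrist_force: [-1.0, 0.5, -1.5]
gripper_width: 0.496
gripper_force: 30.0
```

3.5 mm remains, so I'll lower 3 mm, release and retreat.

Call:
apply_moves(moves=[[[0,0,0.0015],0],[[0,0,0.0015],0],[[0,0,0],0],[[0,0,0],0]])

```text
time_s: 36.5
tcp_pos: [0.6843, 0.005, -0.0046]
ee_rot: [[-1.0, 0.007, 0.001], [0.007, 1.0, -0.0], [-0.001, -0.0, -1.0]]
wrist_force: [-0.7, 0.6, 2.2]
gripper_width: 0.489
gripper_force: 30.0
```

Call:
apply_moves(moves=[[[0,0,0],0],[[0,0,0],0],[[0,0,0],0],[[0,0,0],0],[[0,0,0],0]], hand=0.065)

```text
time_s: 36.92
tcp_pos: [0.6839, 0.0049, -0.0052]
ee_rot: [[-1.0, 0.007, -0.0], [0.007, 1.0, -0.0], [0.0, -0.0, -1.0]]
wrist_force: [0.4, -0.4, 0.4]
gripper_width: 0.724
gripper_force: 0.0
```

Call:
apply_moves(moves=[[[0,0,-0.005],0],[[0,0,-0.02],0],[[0,0,-0.035],0],[[0,0,-0.037],0],[[0,0,-0.037],0]])

```text
time_s: 37.33
tcp_pos: [0.6837, 0.0048, 0.1305]
ee_rot: [[-1.0, 0.007, -0.001], [0.007, 1.0, -0.0], [0.001, -0.0, -1.0]]
wrist_force: [0.7, -0.1, -0.0]
gripper_width: 0.746
gripper_force: 0.0
```

Call:
apply_moves(moves=[[[0.03,0,-0.02],0],[[0.035,0,-0.01],0],[[0.035,0,0],0],[[0.035,0,0],0],[[0.035,0,0],0]])

```text
time_s: 37.75
tcp_pos: [0.5125, 0.006, 0.1596]
ee_rot: [[-1.0, 0.007, 0.001], [0.007, 1.0, 0.0], [-0.001, 0.0, -1.0]]
wrist_force: [0.4, 1.5, 0.3]
gripper_width: 0.745
gripper_force: 0.0
```

Call:
apply_moves(moves=[[[0.035,0,0],0],[[0.03,0,0],0],[[0,0,0],0],[[0,0,0],0],[[0,0,0],0]])

```text
time_s: 38.17
tcp_pos: [0.4501, 0.0068, 0.16]
ee_rot: [[-1.0, 0.006, 0.002], [0.006, 1.0, 0.0], [-0.002, 0.0, -1.0]]
wrist_force: [0.2, 0.6, 0.2]
gripper_width: 0.745
gripper_force: 0.0
```

Run:
```python
from h import *
s=r.sense();print(s["tcp_pos"],s["wrist_force"],s["joint_velocities"])
T=imaging.capture("top");S=imaging.capture("side")
cv2.imwrite("pics/f14.png",np.vstack([cv2.resize(T["frame"][85:235,180:500],(640,300)),cv2.resize(S["frame"][145:265,200:400],(500,300))[:, :].copy() if 0 else np.pad(cv2.resize(S["frame"][145:265,200:400],(500,300)),((0,0),(0,140),(0,0)))]))
```

```text
[0.45006283 0.0067825  0.15999099] [0.20721574 0.62345526 0.20681114] [-0.37442664  1.62851383  1.17396061 -0.01633031 -0.18820032  0.02788303]
```

View pics/f14.png

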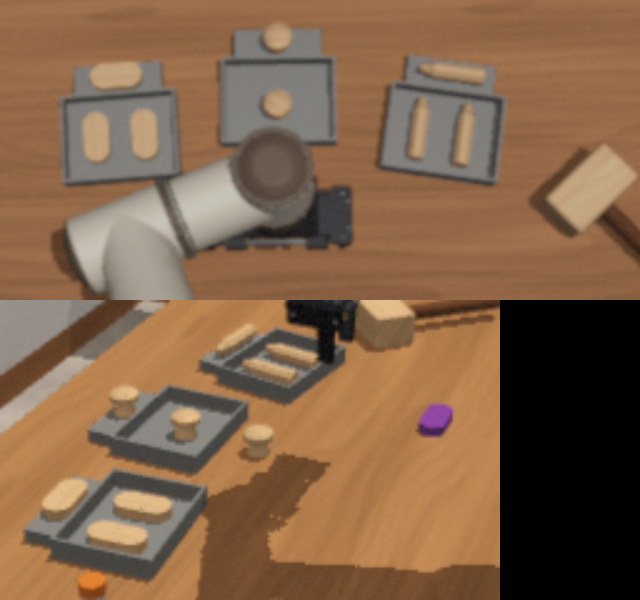

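The final view shows the tenons, pegs and upright knob all in the right trays (knob at crop (277,103) from the top and (185,422) from the side). The decoys, mallet and glue are untouched.

```bash
python3 -c "
from h import *
print(r.finish_job())"
```

```text
the job is handed in; nothing more can be done
None
```

The job is handed in: both pegs, both tenons and the nearer knob are in their matching trays, pegs and tenons flat side by side and the knob upright, with the look-alikes, mallet and glue left alone; it took about 38 s.

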